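Fetch the peeler from under the draining rack

TASK

The peeler has slipped under the draining rack. Take the glass and the jigger off the rack and stand them upright on the free part of the board, lift the rack out and put it aside, take the peeler out of the pan and lay it lengthwise on the middle of the black drip tray. Then drop the rack back flat into its pan and stand the glass and the jigger back upright on exactly the spots where they stood, without knocking either over or disturbing the other things.

Things in the scene. Friction and masses are not known exactly. Their poses are not given: they have to be found in the camera images.
- glass_mid (a point): Small clear straight glass standing upside down on one end of the draining rack; 62 mm diameter up to 48 mm of its height, 54 mm at the very top, 63 mm tall, 0.12 kg. The point is its centre, 31.5 mm above its foot; z up.
- jigger_mid (a point): Steel double-cone jigger standing on the other end of the draining rack; 44 mm diameter at both rims, 74 mm tall, 0.12 kg; at any height the fingers meet it as a 44 mm wide cylinder. The point is its centre, 37 mm above its foot; z up.
- rack_grip (a point): Centre of the black grip bar in the middle of the loose steel draining rack. The rack is a slatted grid, 130 mm along its x by 200 mm along its y and 8 mm thick, 0.3 kg; the grip bar is 66 mm long along x, 11 mm wide along y, 15 mm high, and this point is 40.5 mm above the rack's underside (32.5 mm above its top face). Either way round fits.
- peeler_mid (a point): Y-shaped peeler with a red handle, lying flat under the rack in the pan, seen between the slats at the start; 131 mm along its y, 14 mm thick, 0.07 kg. The point is the middle of its length and half-way up. The handle is 18 mm wide along x and runs from 24 mm on the -y side of the point to 66 mm on the +y side; the 49 mm wide blade fork is at -y.
- drainer_pan: Bare-metal pan of the drainer, heavy, does not move; 156 mm along x by 226 mm along y over its rim, rim 44 mm high. Origin: centre of the underside, on the board. Inner floor is 6 mm up and 116 x 186 mm; a ledge, 26 mm up, carries the rack; above it the walls flare outward and guide the rack in, with 4 mm play on each side when home. With the rack home its top face is 34 mm above the origin.
- drip_tray: Black drip tray with a slotted chrome grille, does not move; 94 mm along x by 218 mm along y, its flat top 18 mm high. Origin: centre of the underside. Like all things here it stands on a big fixed wooden board, whose flat top is at z = 0.026 and spans x 0.38 to 0.79, y -0.25 to 0.27.
- sugar_box: Bystander: bamboo box with paper sugar sticks, 60 x 68 mm, 92 mm tall, behind the drip tray. Origin: centre of the underside.
- flask: Bystander: small black flask with stepped cap, 57 mm diameter, 74 mm tall, at the right near corner of the board. Origin: centre of the underside.
- timer: Bystander: round red and white wind-up timer, 62 mm diameter, 38 mm tall, at the left near corner of the board. Origin: centre of the underside.

How it is judged:
By the outcome, as a careful person would: the job done as asked, in the order asked, and still so for the second after the job is handed in, with the robot touching nothing.
It also fails if it takes over 136 s, if anything falls off the work surface, if the arm or the gripper's body presses on something with over 40 N, if the wrist force passes 120 N, or if a joint passes its speed limit or range.

ROBOT

A 6-joint arm with a two-finger parallel gripper is mounted at the origin on a cart in front of the work surface, level with it; the furniture and walls round the work are solid. World frame = base frame: x ahead of the robot, y to its left, z up, the work surface at z = 0. Lengths are in m, angles in rad, forces in N, time in s.
With the tool pointing down it reaches from about 0.325 to 0.85 m from the base axis. Payload 4.4 kg.
Tool frame: the origin (TCP) lies between the finger pads; the fingertips stand 11 mm ahead of it and the grasp point (between the pads) lies 8 mm behind it (tip_reach is the distance from the TCP to the fingertips, in m); x points along the fingers, y is the direction in which the jaws open and shut, and the axes are right-handed (so a half turn about x gives the same grasp; the last joint's range is limited). The gripper opens to 94 mm and grips with 3 to 60 N. Pads are 16 mm wide; open, the fingers measure 119 mm over their backs; the gripper's body (75 mm by 177 mm) begins 78 mm behind the grasp point.
Start: joints at [1.159, 0.207, 1.542, -0, 1.393, -0.15], TCP at [0.148, 0.556, 0.181] pointing down, gripper open.
Joint ranges: [-2.73, 2.73], [-0.86, 2.22], [0.23, 2.46], [-1.11, 4.25], [0.08, 2.63], [-2.82, 2.82]. Speed limits (rad/s): [2.79, 2.79, 3.14, 3.14, 3.14, 3.14].

INTERFACE

Orientations are given as [roll, pitch, yaw] about the fixed x, y, z axes, in that order (R = Rz(yaw) Ry(pitch) Rx(roll)).
In Python, from bench import * gives the robot as it stands.
- The arm moves only by the tool drive_tool, never from a script. Its argument "targets" is a list of rows, each a list of 7 numbers: the closure, from 0 (fully open) to 1 (shut), then the shift along the tool's x, y, z in m, then the turn, a rotation vector about the tool's x, y, z in rad. A call has 1 to 10 rows; each row shifts and turns the commanded pose from where the row before left it, along the tool's axes as they then stand; what a row does not reach is not made up. A row lasts 1/10 s, in which the tool goes at most 50 mm and 8.59 degrees, less where a joint would pass 70% of its speed; a pose out of reach is approached as far as the arm can. A call with a gripper value outside its range is refused whole. The fingers move at their own pace and stop on an object; "force" is the grip in N (left out, the last holds). Time passes only in rows, so rows that do not move let the fingers close. It gives the time, the measured TCP pose, the force and the opening at its end, in the units of the state.
- state(): the state, without advancing time (a new reading comes with each control period).
- read_camera(name): name is "side" or "top" or "wrist"; returns the picture (480x640x3 uint8, blue, green, red); there is no depth.
- calibration(name): a dict with "fx", "fy", "cx", "cy" (pixels), "R" (3x3) and "t" (3): a world point X has camera coordinates R X + t; the wrist camera has in their place "hand_eye" (4x4, takes a point from camera to tool coordinates, whose origin is the TCP and whose axes are the tool frame's). Camera axes: x right, y down, z forward; pixel columns grow to the right and rows downward; lengths in m; the calibration is good to about 2 mm. A picture is of the moment at which its call begins: read the wrist's pose just before it. calibration takes no time and is no camera call.
- hand_in(): hands the job in, once; it reports no verdict.
Trained networks look in the newest picture that a camera, given by its name, has taken for a name from the list of things; names that differ only in an ending like _2 or _b are one class to them, and where a whole thing is asked for, a point or a joint stands for the part that bears it (a point fixed in the world has none). Each returns a list of dicts, best first, with "p" (0 to 1); they miss things now and then, are a little off and sometimes report something else, mostly with a low value. They report only what shows in the picture. A call takes as long as a camera call.
- silhouettes(camera, thing): "mask" (480x640 bool, what is visible of it) and "extent" ([centre column, centre row, width, height] in pixels, round what is visible of it).
The state is a dict: "time": time; "joint_pos": joint angles; "joint_vel": joint speeds; "joint_efforts": joint torques, N m; "tcp_pos": TCP position; "ee_rot": TCP orientation; "contact_force": force on the tool from outside, world axes, zero at the start; "moment": the same for the moment, N m; "finger_gap": opening from 0.0 (shut) to 1.0 (fully open).
Only numpy, scipy, OpenCV 4.12 (cv2) and the standard library are available. Lean on these libraries where they do the work, as an engineer would, in place of code of your own. Each camera call takes 0.05 s, during which the arm holds its last target.

## Working session

There is one attempt and no reset: what is moved stays moved. The work goes in short steps, Python scripts to look and compute and a tool call to move; the robot and the scene stay as the last step left them, time stands still between calls to the robot, and variables do not carry over. Pictures are saved under pics/ and viewed, and the job is handed in when it is done.

Besides the shell and the picture viewer there is one more tool, called after "Call:" as name(argument=value, ...) on one line, values as JSON. drive_tool: Moves the arm, as the interface text tells. Its arguments: {"type":"object","properties":{"targets":{"type":"array"},"force":{"type":"number"}},"required":["targets"]}

```bash
ls; mkdir -p pics; python3 - <<'E'
from bench import *
import cv2
s=state();print(s)
for n in ("side","top","wrist"):
    cv2.imwrite(f"pics/{n}0.png",read_camera(n)); print(n,calibration(n))
E
```

```text
pics
{'time': 0.0, 'joint_pos': array([ 1.15950554e+00,  2.07385656e-01,  1.54291519e+00, -4.62826226e-05,
        1.39348892e+00, -1.50494444e-01]), 'joint_vel': array([8.66839111e-04, 7.81254734e-04, 3.12421691e-04, 1.06374562e-06,
       8.41878213e-05, 6.91188523e-04]), 'joint_efforts': array([-1.51251956e-03, -3.70873439e+01, -2.81415868e+01,  6.95656054e-02,
        3.61627119e-02, -2.17120555e-04]), 'tcp_pos': array([0.147947  , 0.55476821, 0.17952875]), 'ee_rot': array([-1.70056699,  1.56859874, -1.96135512]), 'contact_force': array([-0.1424545 , -0.15201362, -0.6965612 ]), 'moment': array([-0.01021682, -0.03254351, -0.01516193]), 'finger_gap': 0.9972371537654203}
side {'fx': 445.9955431723704, 'fy': 445.9955431723704, 'cx': 317.53358529699875, 'cy': 224.95647012425957, 'R': array([[ 0.91488646, -0.40290726, -0.02546569],
       [-0.22772904, -0.46296439, -0.85662329],
       [ 0.33335003,  0.78951233, -0.51531353]]), 't': array([-0.52903334,  0.21502835,  0.78516721])}
top {'fx': 511.3320013792891, 'fy': 511.3320013792891, 'cx': 317.8036586190762, 'cy': 240.5184207092442, 'R': array([[ 0.00144603, -0.99982524,  0.01863848],
       [-0.98518984, -0.00462015, -0.17140489],
       [ 0.17146104, -0.01811459, -0.98502435]]), 't': array([-0.00801749,  0.58282925,  1.05850533])}
wrist {'fx': 394.0938385618056, 'fy': 394.0938385618056, 'cx': 315.12658988398795, 'cy': 239.8547650015596, 'hand_eye': array([[ 3.95917219e-04, -2.61476691e-01,  9.65209709e-01,
        -2.04399156e-01],
       [ 9.99999883e-01, -1.63796679e-04, -4.54560478e-04,
        -6.63852649e-04],
       [ 2.76955115e-04,  9.65209777e-01,  2.61476596e-01,
        -7.50335077e-02],
       [ 0.00000000e+00,  0.00000000e+00,  0.00000000e+00,
         1.00000000e+00]])}
```

View pics/top0.png

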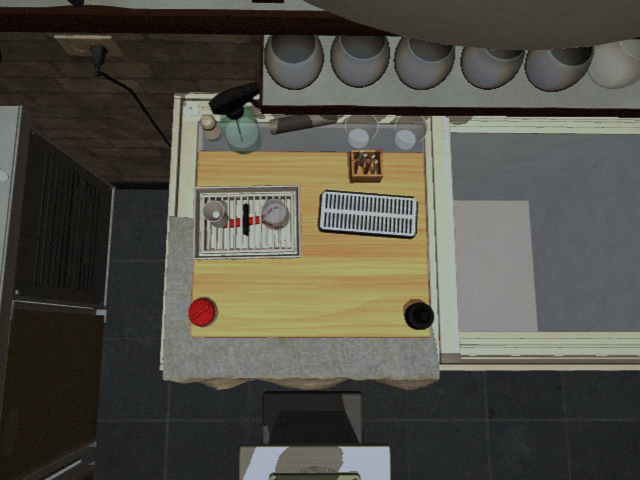

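View pics/side0.png

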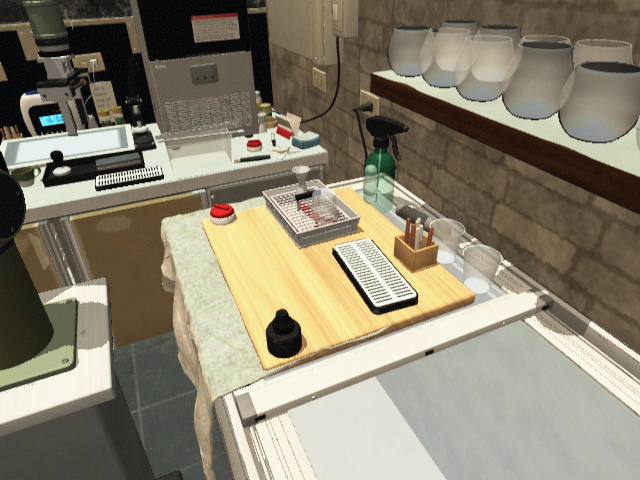

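View pics/wrist0.png

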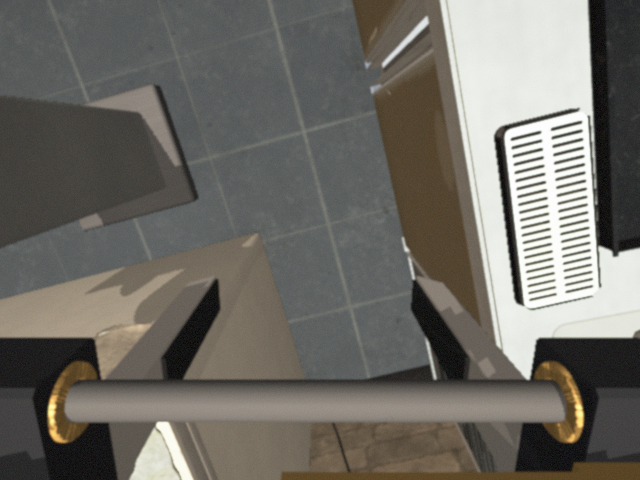

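```bash
cat > h.py <<'E'
from bench import *
import numpy as np, cv2
from scipy.spatial.transform import Rotation as Ro
def R_of(s): return Ro.from_euler('xyz',s['ee_rot']).as_matrix()
def cam(name,s=None):
    c=calibration(name); K=np.array([[c['fx'],0,c['cx']],[0,c['fy'],c['cy']],[0,0,1]])
    if name!='wrist': R=np.array(c['R']);t=np.array(c['t'])
    else:
        T=np.eye(4);T[:3,:3]=R_of(s);T[:3,3]=s['tcp_pos']; M=np.linalg.inv(T@c['hand_eye']);R=M[:3,:3];t=M[:3,3]
    return K,R,t
def proj(C,X):
    K,R,t=C; p=(np.atleast_2d(X)@R.T+t)@K.T; return p[:,:2]/p[:,2:]
def ray(C,uv,z):
    K,R,t=C; uv=np.atleast_2d(uv).astype(float); d=np.c_[uv,np.ones(len(uv))]@np.linalg.inv(K).T@R; o=-R.T@t
    return o+d*((z-o[2])/d[:,2])[:,None]
def snap(name,fn):
    s=state(); im=read_camera(name); cv2.imwrite('pics/'+fn,im); return s,im,cam(name,s)
def goto(p,yaw,s=None):
    """tool x down, tool y axis at angle yaw from world +y ; print shift/rotvec in tool axes"""
    s=s or state(); R=R_of(s); c,n=np.cos(yaw),np.sin(yaw)
    y=np.array([-n,c,0]);x=np.array([0,0,-1.]);z=np.cross(x,y); Rt=np.c_[x,y,z]
    print('shift(tool now)',np.round(R.T@(np.array(p)-s['tcp_pos']),4),'shift(after turn)',np.round(Rt.T@(np.array(p)-s['tcp_pos']),4),'rot',np.round(Ro.from_matrix(R.T@Rt).as_rotvec(),4))
def pose():
    s=state();R=R_of(s);print('t',round(s['time'],2),'tcp',np.round(s['tcp_pos'],4),'yaw',round(float(np.arctan2(-R[0,1],R[1,1])),4),'xaxis',np.round(R[:,0],4),'gap',round(s['finger_gap']*94,1),'F',np.round(s['contact_force'],1));return s
E
python3 - <<'E'
from h import *
s=pose()
C=cam('top')
read_camera('top')
for n,z in dict(glass_mid=.09,jigger_mid=.097,rack_grip=.0925,peeler_mid=.046,drainer_pan=.07,drip_tray=.044,sugar_box=.1,flask=.06,timer=.064).items():
    for d in silhouettes('top',n)[:2]:
        e=d['extent'];m=d['mask'].astype(np.uint8);ys,xs=np.nonzero(m)
        (c,wh,a)=cv2.minAreaRect(np.c_[xs,ys].astype(np.float32))
        print(n,round(d['p'],2),np.round(e),ray(C,[e[:2]],z).round(3),np.round(ray(C,cv2.boxPoints((c,wh,a)),z)[:,:2],3).tolist())
goto([.55,.1,.33],0); goto([.55,.1,.33],np.pi/2)
E
```

```text
t 0.15 tcp [0.148  0.5549 0.1798] yaw -0.2608 xaxis [-7.0e-04 -1.6e-03 -1.0e+00] gap 93.8 F [1.3 0.2 0.4]
glass_mid 0.8 [272. 214.  30.  32.] [[0.633 0.09  0.09 ]] [[0.65, 0.128], [0.677, 0.077], [0.614, 0.045], [0.587, 0.097]]
jigger_mid 0.74 [214. 216.  23.  30.] [[0.626 0.211 0.097]] [[0.635, 0.246], [0.669, 0.215], [0.625, 0.171], [0.592, 0.202]]
rack_grip 0.97 [249. 224.  96.  61.] [[0.61  0.139 0.093]] [[0.674, 0.243], [0.679, 0.047], [0.552, 0.043], [0.547, 0.236]]
peeler_mid 0.56 [242. 221.  30.   9.] [[0.626 0.159 0.046]] [[0.628, 0.19], [0.637, 0.128], [0.621, 0.125], [0.612, 0.187]]
peeler_mid 0.46 [204. 309.  31.  28.] [[0.434 0.234 0.046]] [[0.458, 0.272], [0.458, 0.208], [0.4, 0.206], [0.4, 0.269]]
drip_tray 0.69 [368. 213. 104.  49.] [[ 0.645 -0.118  0.044]] [[0.602, -0.003], [0.7, -0.009], [0.686, -0.23], [0.588, -0.221]]
sugar_box 0.64 [366. 166.  34.  33.] [[ 0.735 -0.108  0.1  ]] [[0.771, -0.072], [0.772, -0.14], [0.701, -0.139], [0.7, -0.071]]
flask 0.62 [419. 316.  33.  29.] [[ 0.421 -0.219  0.06 ]] [[0.45, -0.188], [0.45, -0.25], [0.394, -0.248], [0.394, -0.187]]
flask 0.18 [248. 223.  94.  64.] [[0.618 0.144 0.06 ]] [[0.682, 0.252], [0.688, 0.049], [0.557, 0.045], [0.552, 0.245]]
timer 0.68 [203. 312.  31.  27.] [[0.429 0.233 0.064]] [[0.445, 0.272], [0.464, 0.216], [0.41, 0.196], [0.391, 0.252]]
shift(tool now) [-0.1493 -0.3366  0.5056] shift(after turn) [-0.1493 -0.4556  0.4017] rot [-2.608e-01  0.000e+00 -1.000e-04]
shift(tool now) [-0.1493 -0.3366  0.5056] shift(after turn) [-0.1493 -0.4017 -0.4556] rot [-1.8316e+00  1.0000e-04 -0.0000e+00]
```

```bash
python3 - <<'E'
from h import *
s=pose()
goto([.615,.05,.28],-np.pi/2)
E
```

```text
t 0.65 tcp [0.1483 0.5556 0.1807] yaw -0.2608 xaxis [ 0.e+00  1.e-04 -1.e+00] gap 94.1 F [-0.3  0.4 -0.3]
shift(tool now) [-0.0993 -0.3681  0.5813] shift(after turn) [-0.0993  0.4667  0.5056] rot [ 1.31e+00 -0.00e+00 -1.00e-04]
```

Call:
drive_tool(targets=[[0,-0.05,0,0,0,0,0],[0,-0.05,0,0,0,0,0],[0,0,-0.023,0.0363,0,0,0],[0,0,-0.023,0.0363,0,0,0],[0,0,-0.023,0.0363,0,0,0],[0,0,-0.023,0.0363,0,0,0],[0,0,-0.023,0.0363,0,0,0],[0,0,-0.023,0.0363,0,0,0],[0,0,-0.023,0.0363,0,0,0],[0,0,-0.023,0.0363,0,0,0]])

```text
time: 1.65
tcp_pos: [0.3824, 0.3015, 0.2809]
ee_rot: [0.852, 1.57, 0.591]
contact_force: [0.6, 0.6, -0.7]
finger_gap: 1.001
```

Call:
drive_tool(targets=[[0,0,-0.023,0.0363,0,0,0],[0,0,-0.023,0.0363,0,0,0],[0,0,-0.023,0.0363,0,0,0],[0,0,-0.023,0.0363,0,0,0],[0,0,-0.023,0.0363,0,0,0],[0,0,-0.023,0.0363,0,0,0],[0,0,-0.023,0.0363,0,0,0],[0,0,-0.023,0.0363,0,0,0],[0,0,0,0,0.14,0,0],[0,0,0,0,0.14,0,0]])

```text
time: 2.65
tcp_pos: [0.6152, 0.0486, 0.2798]
ee_rot: [-2.706, 1.57, 3.028]
contact_force: [-0.7, -0.2, -0.3]
finger_gap: 1.001
```

Call:
drive_tool(targets=[[0,0,0,0,0.14,0,0],[0,0,0,0,0.14,0,0],[0,0,0,0,0.14,0,0],[0,0,0,0,0.14,0,0],[0,0,0,0,0.14,0,0],[0,0,0,0,0.14,0,0],[0,0,0,0,0.14,0,0],[0,0,0,0,0.05,0,0],[0,0,0,0,0,0,0],[0,0,0,0,0,0,0]])

```text
time: 3.65
tcp_pos: [0.6145, 0.0502, 0.2806]
ee_rot: [-0.946, 1.571, -2.516]
contact_force: [-1.2, 0.9, -0.1]
finger_gap: 1.001
```

```bash
python3 - <<'E'
from h import *
pose(); snap('wrist','w1.png')
E
```

```text
t 3.65 tcp [0.6145 0.0502 0.2806] yaw -1.5697 xaxis [-1.e-04 -0.e+00 -1.e+00] gap 94.1 F [-1.2  0.9 -0.1]
```

View pics/w1.png

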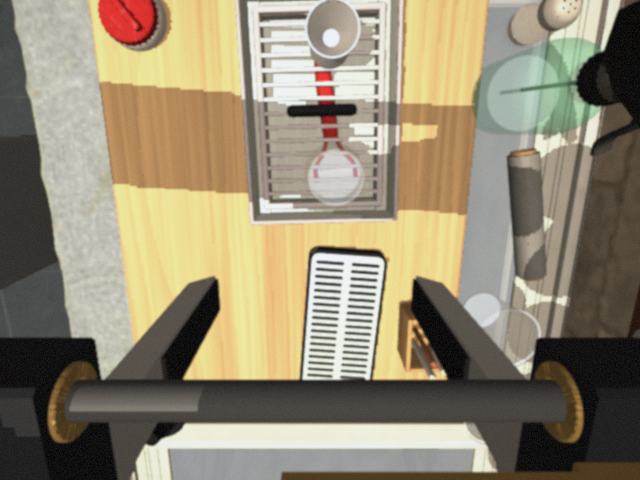

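```bash
python3 - <<'E'
from h import *
s=state();im=read_camera('wrist');C=cam('wrist',s)
for n,z in dict(glass_mid=.09,jigger_mid=.134,rack_grip=.1,peeler_mid=.046,drainer_pan=.07,drip_tray=.044,timer=.064).items():
    for d in silhouettes('wrist',n)[:2]:
        e=d['extent'];m=d['mask'].astype(np.uint8);ys,xs=np.nonzero(m)
        r=cv2.minAreaRect(np.c_[xs,ys].astype(np.float32))
        print(n,round(d['p'],2),np.round(e),ray(C,[e[:2]],z).round(3),np.round(ray(C,cv2.boxPoints(r),z)[:,:2],3).tolist())
cv2.imwrite('pics/w1c.png',cv2.resize(im[0:240,230:410],None,fx=3.3,fy=2.5 if 0 else 3.3,interpolation=cv2.INTER_CUBIC)[:,:])
# predicted model overlay
goto([.615,.12,.28],-np.pi/2)
E
```

```text
glass_mid 0.55 [337. 173.  65.  64.] [[0.637 0.087 0.09 ]] [[0.592, 0.087], [0.633, 0.128], [0.677, 0.086], [0.636, 0.043]]
jigger_mid 0.75 [334.  35.  55.  70.] [[0.63  0.202 0.134]] [[0.608, 0.227], [0.651, 0.227], [0.652, 0.177], [0.608, 0.177]]
rack_grip 0.71 [321. 106. 132. 212.] [[0.62  0.149 0.1  ]] [[0.56, 0.233], [0.676, 0.237], [0.693, 0.056], [0.56, 0.051]]
peeler_mid 0.84 [327. 103.  27.  80.] [[0.628 0.156 0.046]] [[0.613, 0.196], [0.631, 0.198], [0.642, 0.117], [0.623, 0.115]]
drainer_pan 0.74 [320. 111. 171. 222.] [[0.62  0.147 0.07 ]] [[0.54, 0.245], [0.697, 0.246], [0.71, 0.032], [0.529, 0.032]]
drip_tray 0.65 [346. 312.  88. 137.] [[ 0.652 -0.086  0.044]] [[0.594, -0.177], [0.609, 0.002], [0.7, -0.006], [0.694, -0.187]]
timer 0.66 [132.  28.  67.  49.] [[0.438 0.223 0.064]] [[0.409, 0.247], [0.472, 0.247], [0.468, 0.204], [0.402, 0.204]]
shift(tool now) [ 0.0006  0.0005 -0.0698] shift(after turn) [ 0.0006  0.0005 -0.0698] rot [0.0001 0.     0.    ]
```

```bash
python3 - <<'E'
import cv2
im=cv2.imread('pics/w1c.png');print(im.shape);cv2.imwrite('pics/w1d.png',im[:600])
E
```

```text
(792, 594, 3)
```

View pics/w1d.png

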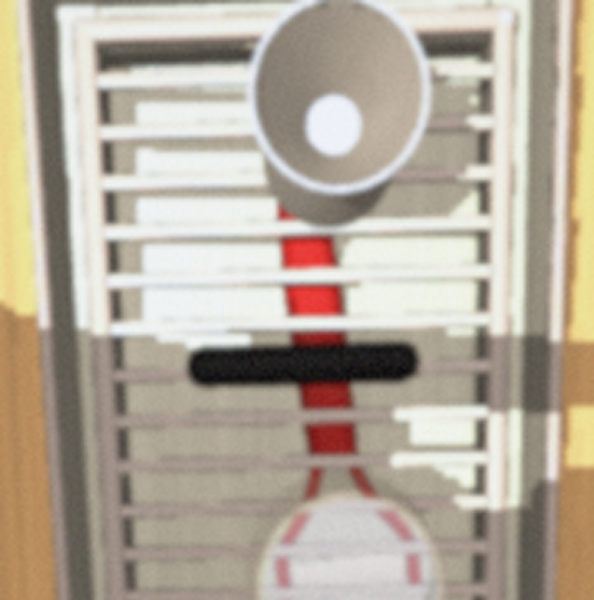

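Call:
drive_tool(targets=[[0,0,0,-0.04,0,0,0],[0,0,0,-0.03,0,0,0],[0,0,0,0,0,0,0],[0,0,0,0,0,0,0],[0,0,0,0,0,0,0]])

```text
time: 4.6
tcp_pos: [0.6146, 0.1193, 0.2806]
ee_rot: [-0.079, 1.57, -1.65]
contact_force: [0.3, 0.0, -0.2]
finger_gap: 1.004
```

```bash
python3 - <<'E'
from h import *
s,im,C=snap('wrist','w2.png');pose()
c=im[60:330,210:430]
cv2.imwrite('pics/w2c.png',cv2.resize(c,None,fx=2.2,fy=2.2,interpolation=cv2.INTER_CUBIC))
for n,z in dict(glass_mid=.09,jigger_mid=.134,rack_grip=.1,peeler_mid=.046,drainer_pan=.07).items():
    for d in silhouettes('wrist',n)[:1]:
        e=d['extent'];m=d['mask'].astype(np.uint8);ys,xs=np.nonzero(m)
        r=cv2.minAreaRect(np.c_[xs,ys].astype(np.float32))
        print(n,round(d['p'],2),np.round(e),ray(C,[e[:2]],z).round(3),np.round(ray(C,cv2.boxPoints(r),z)[:,:2],3).tolist())
        np.save(f'm_{n}.npy',m)
E
```

```text
t 4.65 tcp [0.6146 0.1192 0.2806] yaw -1.572 xaxis [-0.e+00 -5.e-04 -1.e+00] gap 94.0 F [0.8 0.8 0.5]
glass_mid 0.87 [334. 241.  59.  71.] [[0.635 0.086 0.09 ]] [[0.6, 0.116], [0.655, 0.127], [0.671, 0.055], [0.613, 0.043]]
jigger_mid 0.56 [332. 118.  50.  54.] [[0.63  0.206 0.134]] [[0.599, 0.198], [0.619, 0.236], [0.658, 0.218], [0.639, 0.179]]
rack_grip 0.76 [319. 172. 125. 190.] [[0.619 0.158 0.1  ]] [[0.56, 0.24], [0.676, 0.243], [0.689, 0.063], [0.557, 0.06]]
peeler_mid 0.68 [328. 173.  24.  62.] [[0.63  0.152 0.046]] [[0.615, 0.184], [0.632, 0.186], [0.642, 0.12], [0.623, 0.118]]
drainer_pan 0.97 [319. 175. 166. 220.] [[0.619 0.152 0.07 ]] [[0.54, 0.259], [0.697, 0.262], [0.716, 0.035], [0.534, 0.03]]
```

View pics/w2c.png

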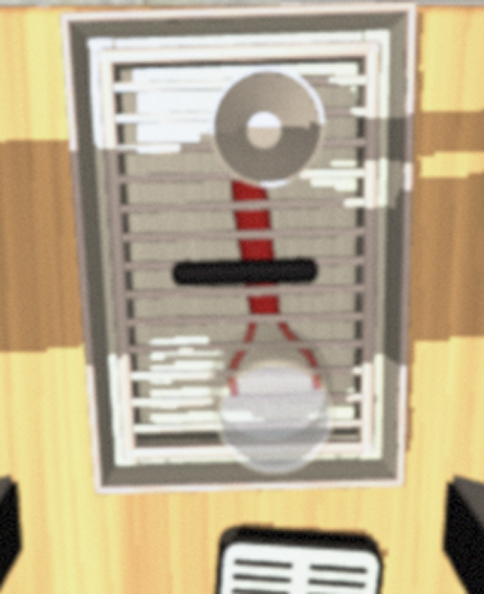

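```bash
cat > ov.py <<'E'
from h import *
def circ(x,y,z,r,n=60):
    a=np.linspace(0,2*np.pi,n);return np.c_[x+r*np.cos(a),y+r*np.sin(a),np.full(n,z)]
def rect(x,y,z,w,h,yaw):
    P=np.array([[-w,-h],[w,-h],[w,h],[-w,h],[-w,-h]])/2;c,s=np.cos(yaw),np.sin(yaw)
    return np.c_[P@np.array([[c,s],[-s,c]])+[x,y],np.full(5,z)]
def draw(im,C,items,crop,k,fn):
    x0,y0,x1,y1=crop
    o=cv2.resize(im[y0:y1,x0:x1],None,fx=k,fy=k,interpolation=cv2.INTER_CUBIC)
    for P,col in items:
        q=((proj(C,P)-[x0,y0]+.5)*k).astype(np.int32); cv2.polylines(o,[q.reshape(-1,1,2)],False,col,1)
    cv2.imwrite('pics/'+fn,o)
E
python3 - <<'E'
from ov import *
c=lambda u,v:[u/2.2+210,v/2.2+60]
s=state();C=cam('wrist',s);im=cv2.imread('pics/w2.png')
print('jig',ray(C,[c(269,127)],.134).round(4),'bar',ray(C,[c(173,273),c(317,269)],.1).round(4))
k=ray(C,[c(62,14),c(416,4),c(403,483),c(97,492)],.07)[:,:2];print('pan',k.round(4),k.mean(0),[np.linalg.norm(k[i]-k[i-1]).round(3) for i in range(4)])
d=k[0]+k[1]-k[2]-k[3];yaw=np.arctan2(-d[0],d[1]);print('panyaw',yaw)
d=k[1]+k[2]-k[0]-k[3];print(np.arctan2(d[1],d[0]))
m=k.mean(0);j=ray(C,[c(269,127)],.134)[0]
G=(0,255,0);
it=[(rect(*m,.07,.156,.226,yaw),G),(circ(j[0],j[1],.134,.022),(0,0,255)),(circ(j[0],j[1],.06,.022),(0,0,255)),
(circ(.635,.088,.06,.031),(255,0,0)),(circ(.635,.088,.108,.031),(255,0,0)),(circ(.635,.088,.123,.027),(255,0,255))]
draw(im,C,it,(210,60,430,330),2.2,'w2o.png')
E
```

```text
jig [[0.63  0.207 0.134]] bar [[0.5895 0.1464 0.1   ]
 [0.6533 0.1481 0.1   ]]
pan [[0.5405 0.2573]
 [0.6971 0.2611]
 [0.7027 0.0357]
 [0.5465 0.031 ]] [0.62168947 0.14626338] [np.float64(0.226), np.float64(0.157), np.float64(0.226), np.float64(0.156)]
panyaw 0.025829927756177172
0.027414721792127863
```

View pics/w2o.png

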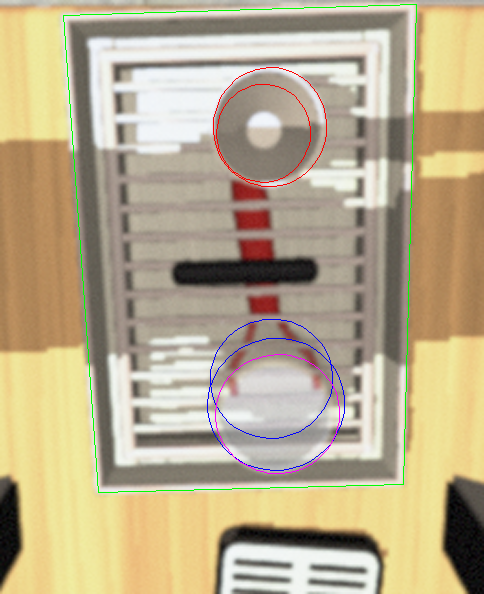

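```bash
python3 - <<'E'
from ov import *
s=state();C=cam('wrist',s);im=cv2.imread('pics/w2.png')
im=cv2.convertScaleAbs(im,alpha=1.3,beta=-60)
it=[]
for x,y,col in ((.634,.083,(255,0,0)),):
    it+=[(circ(x,y,.06,.031),(0,160,0)),(circ(x,y,.108,.031),col),(circ(x,y,.123,.027),(255,0,255))]
draw(im,C,[],(295,190,375,290),6,'g0.png');draw(im,C,it,(295,190,375,290),6,'g1.png')
a=cv2.imread('pics/g0.png');b=cv2.imread('pics/g1.png');cv2.imwrite('pics/g.png',cv2.resize(np.hstack([a,b]),None,fx=.83,fy=.83))
E
```

```text
(no output)
```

View pics/g.png

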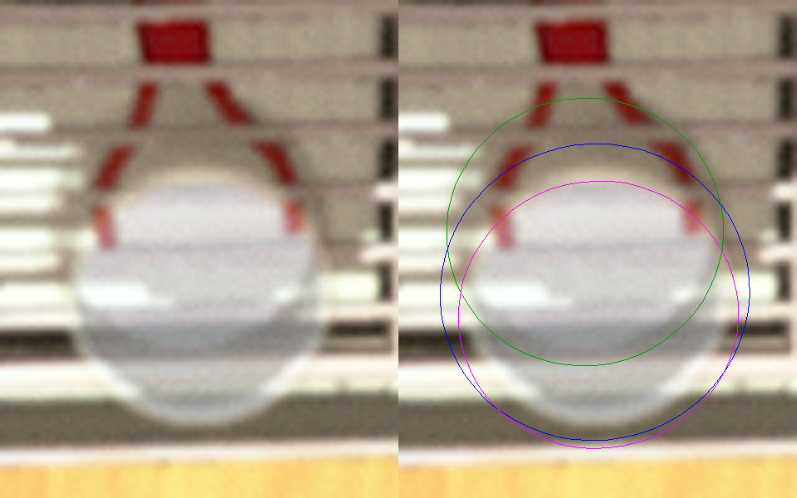

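```bash
python3 - <<'E'
from ov import *
a=cv2.imread('pics/w1.png')[130:230,290:385];b=cv2.imread('pics/side0.png')[155:245,255:365];c=cv2.imread('pics/top0.png')[180:260,190:305]
f=lambda i,k:cv2.resize(i,None,fx=k,fy=k,interpolation=cv2.INTER_CUBIC)
cv2.imwrite('pics/a1.png',f(cv2.convertScaleAbs(a,alpha=1.3,beta=-60),5.5));cv2.imwrite('pics/b1.png',f(b,6));cv2.imwrite('pics/c1.png',f(c,6))
E
```

```text
(no output)
```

View pics/a1.png

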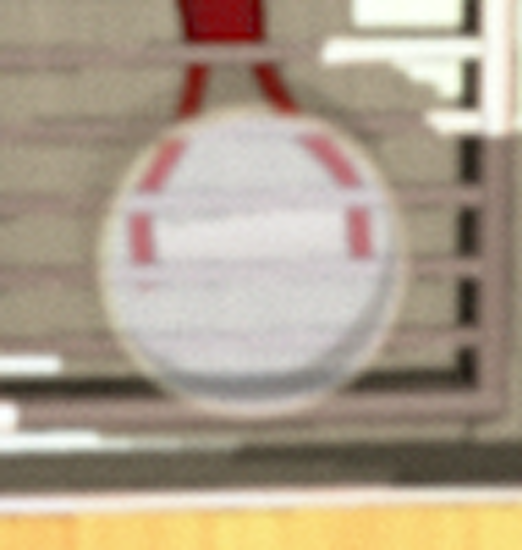

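View pics/b1.png

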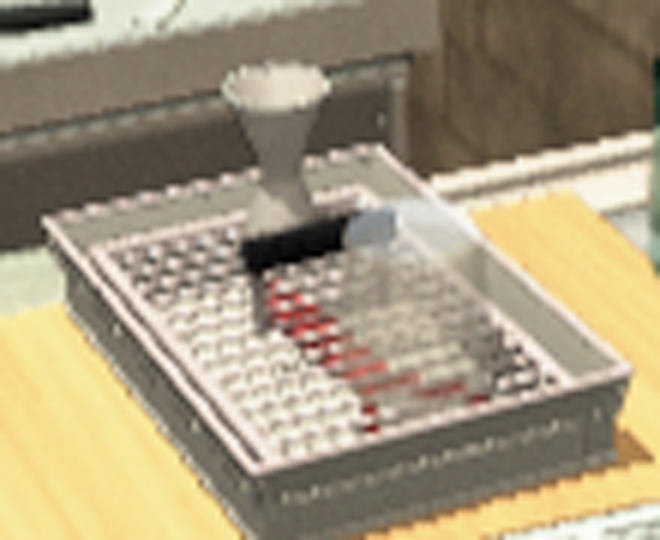

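View pics/c1.png

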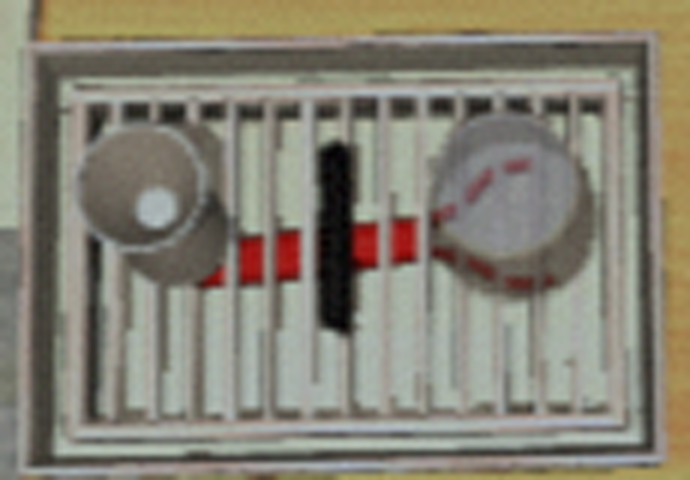

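```bash
python3 - <<'E'
from ov import *
s2=state();C2=cam('wrist',s2)
import copy
s1=copy.deepcopy(s2);s1['tcp_pos']=np.array([.6145,.0502,.2806]);s1['ee_rot']=np.array([-.946,1.571,-2.516]);C1=cam('wrist',s1)
for z in (.06,.09,.108,.123):
    a=ray(C1,[[336.2,177],[307.8,177],[364.5,177],[336,149.1],[336,204.9]],z)[:,:2];b=ray(C2,[[335.2,249.9],[310.1,250],[360.3,250],[335,224.5],[335,275.3]],z)[:,:2]
    print(z,a[0].round(4),b[0].round(4),'dx',(a[2]-a[1])[0].round(4),(b[2]-b[1])[0].round(4),'y range',a[3:,1].round(4),b[3:,1].round(4))
Ct=cam('top')
for z in (.06,.108,.123): print(z,ray(Ct,[[190+520/6,180+180/6],[190+432/6,180+200/6],[190+590/6,180+200/6],[190+510/6,180+110/6],[190+510/6,180+298/6]],z)[:,:2].round(4).tolist())
im=cv2.imread('pics/w1.png');im=cv2.convertScaleAbs(im,alpha=1.3,beta=-60)
x,y=.634,.086
it=[(circ(x,y,.06,.031),(0,160,0)),(circ(x,y,.108,.031),(255,0,0)),(circ(x,y,.123,.027),(255,0,255))]
draw(im,C1,it,(290,130,385,230),5.5,'g3.png')
E
```

```text
0.06 [0.6377 0.0798] [0.6378 0.0675] dx 0.0607 0.0565 y range [0.1089 0.0495] [0.0968 0.0371]
0.09 [0.6362 0.083 ] [0.6362 0.0764] dx 0.0564 0.0525 y range [0.1101 0.0549] [0.1037 0.0482]
0.108 [0.6352 0.0849] [0.6353 0.0818] dx 0.0539 0.0501 y range [0.1108 0.0581] [0.1078 0.0549]
0.123 [0.6344 0.0865] [0.6345 0.0863] dx 0.0517 0.0481 y range [0.1113 0.0608] [0.1113 0.0605]
0.06 [[0.6479, 0.0833], [0.6404, 0.1149], [0.6407, 0.0579], [0.674, 0.0873], [0.6045, 0.0862]]
0.108 [[0.6366, 0.0802], [0.6294, 0.1104], [0.6297, 0.056], [0.6615, 0.084], [0.5951, 0.083]]
0.123 [[0.6331, 0.0792], [0.6259, 0.109], [0.6263, 0.0553], [0.6576, 0.083], [0.5922, 0.082]]
```

View pics/g3.png

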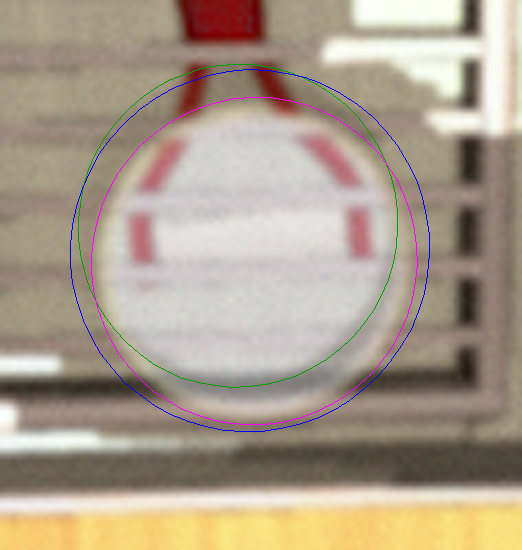

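```bash
python3 - <<'E'
from h import *
s=pose();print(s['joint_pos'].round(2))
goto([.634,.086,.084],-np.pi/2)
E
```

```text
t 4.9 tcp [0.6146 0.1195 0.2807] yaw -1.5719 xaxis [-0.e+00 -1.e-04 -1.e+00] gap 93.9 F [ 0.  -0.5 -1.1]
[ 0.05  0.26  1.27 -0.    1.61  0.06]
shift(tool now) [0.1967 0.0194 0.0334] shift(after turn) [0.1967 0.0194 0.0335] rot [-0.0011  0.0001  0.    ]
```

Call:
drive_tool(targets=[[0,0.02,0.0195,0.033,0,0,0],[0,0.04,0,0,0,0,0],[0,0.04,0,0,0,0,0],[0,0.03,0,0,0,0,0],[0,0.03,0,0,0,0,0],[0,0,0,0,0,0,0],[0,0,0,0,0,0,0],[0,0,0,0,0,0,0]], force=8)

```text
time: 5.7
tcp_pos: [0.6359, 0.0872, 0.1233]
ee_rot: [1.58, 1.567, 0.009]
contact_force: [-0.8, 0.5, 0.6]
finger_gap: 0.999
```

```bash
python3 - <<'E'
from h import *
s=pose();goto([.634,.086,.084],-np.pi/2)
snap('wrist','w3.png');snap('top','t3.png')
E
```

```text
t 5.7 tcp [0.6359 0.0872 0.1233] yaw -1.5709 xaxis [ 0.0043  0.     -1.    ] gap 93.9 F [-0.8  0.5  0.6]
shift(tool now) [ 0.0393 -0.0021  0.0012] shift(after turn) [ 0.0393 -0.0019  0.0012] rot [-0.0001 -0.     -0.0043]
```

View pics/w3.png

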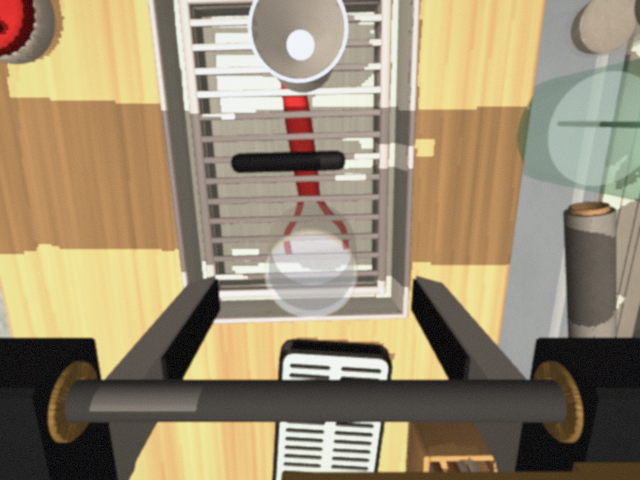

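```bash
python3 - <<'E'
from ov import *
s=pose();C=cam('wrist',s);im=cv2.imread('pics/w3.png')
draw(cv2.convertScaleAbs(im,alpha=1.3,beta=-60),C,[(circ(.6345,.0864,.123,.025),(255,0,255)),(circ(.6345,.0864,.06,.031),(0,200,0)),(circ(.630,.207,.134,.022),(0,0,255))],(220,0,420,340),1.7,'w3o.png')
e=silhouettes('wrist','glass_mid')
E
```

```text
t 5.8 tcp [0.636  0.0872 0.1234] yaw -1.5708 xaxis [ 0.0047  0.     -1.    ] gap 94.1 F [-0.2 -0.3  0. ]
```

View pics/w3o.png

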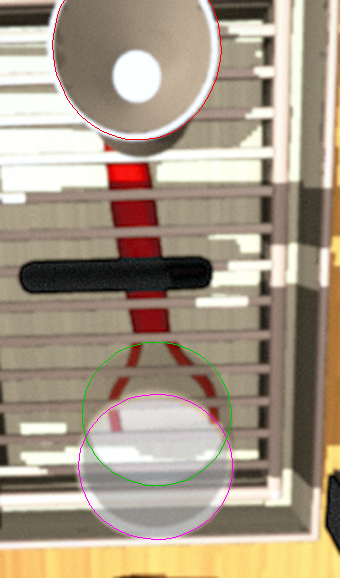

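Call:
drive_tool(targets=[[0,0.02,-0.002,0.001,0,0,-0.0045],[0,0.019,0,0,0,0,0],[0,0,0,0,0,0,0],[0,0,0,0,0,0,0],[0.2,0,0,0,0,0,0],[0.3,0,0,0,0,0,0],[0.45,0,0,0,0,0,0],[0.45,0,0,0,0,0,0],[0.45,0,0,0,0,0,0]], force=15)

```text
time: 6.75
tcp_pos: [0.6321, 0.0863, 0.0819]
ee_rot: [-1.569, 1.567, -3.14]
contact_force: [0.4, -0.2, -0.3]
finger_gap: 0.611
```

```bash
python3 - <<'E'
from h import *
s=pose()
E
```

```text
t 6.75 tcp [0.6321 0.0863 0.0819] yaw -1.5708 xaxis [-0.0041 -0.     -1.    ] gap 57.4 F [ 0.4 -0.2 -0.3]
```

Call:
drive_tool(targets=[[0.45,0,0,0,0,0,0],[0.45,0,0,0,0,0,0]])

```text
time: 6.95
tcp_pos: [0.6322, 0.0863, 0.0818]
ee_rot: [-1.591, 1.567, 3.121]
contact_force: [-0.5, 0.1, 0.6]
finger_gap: 0.563
```

```bash
python3 - <<'E'
from h import *
s=pose();snap('wrist','w4.png');snap('side','s4.png')
print(silhouettes('side','glass_mid')[:1])
a=cv2.imread('pics/s4.png')[120:300,200:420];cv2.imwrite('pics/s4c.png',cv2.resize(a,None,fx=3.3,fy=3.3,interpolation=cv2.INTER_CUBIC))
E
```

```text
t 6.95 tcp [0.6322 0.0863 0.0818] yaw -1.5707 xaxis [-3.9e-03  1.0e-04 -1.0e+00] gap 52.9 F [-0.5  0.1  0.6]
[{'extent': [325.2, 206.2, 24.6, 35.3], 'p': 0.71, 'mask': array([[False, False, False, ..., False, False, False],
       [False, False, False, ..., False, False, False],
       [False, False, False, ..., False, False, False],
       ...,
       [False, False, False, ..., False, False, False],
       [False, False, False, ..., False, False, False],
       [False, False, False, ..., False, False, False]], shape=(480, 640))}]
```

View pics/w4.png

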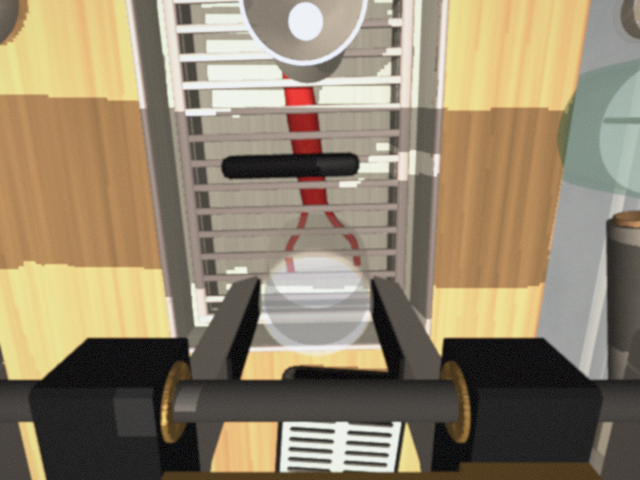

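View pics/s4c.png

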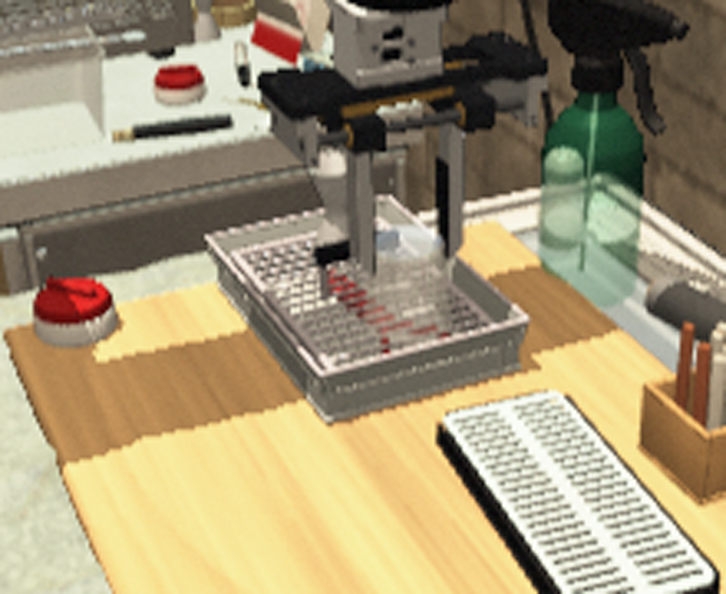

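Call:
drive_tool(targets=[[0.55,0,0,0,0,0,0],[0.55,0,0,0,0,0,0],[0.55,0,0,0,0,0,0]], force=10)

```text
time: 7.4
tcp_pos: [0.6321, 0.0863, 0.0818]
ee_rot: [-1.588, 1.567, 3.125]
contact_force: [-0.0, -0.1, 1.2]
finger_gap: 0.565
```

```bash
python3 - <<'E'
from h import *
s=pose();snap('wrist','w5.png');snap('top','t5.png')
a=cv2.imread('pics/w5.png')[200:440,180:460];cv2.imwrite('pics/w5c.png',cv2.resize(a,None,fx=2.5,fy=2.5,interpolation=cv2.INTER_CUBIC))
E
```

```text
t 7.4 tcp [0.6321 0.0863 0.0818] yaw -1.5708 xaxis [-4.1e-03  1.0e-04 -1.0e+00] gap 53.1 F [-0.  -0.1  1.2]
```

View pics/w5c.png

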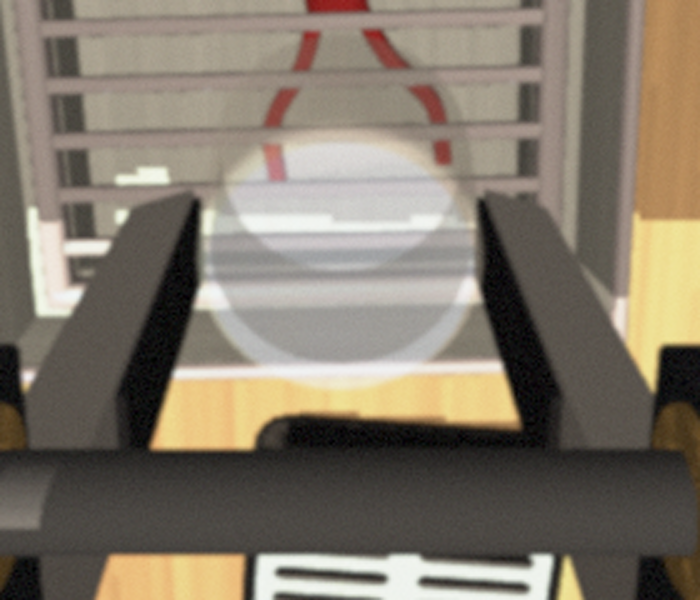

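```bash
python3 - <<'E'
from ov import *
s=pose();C=cam('wrist',s);im=cv2.imread('pics/w5.png')
t=s['tcp_pos'];g=.0531/2
it=[(circ(.6345,.0864,.123,.027),(255,0,255)),(circ(.6345,.0864,.06,.031),(0,200,0))]
for sg in (-1,1):
  for z in (t[2]-.011,t[2]+.008,t[2]+.027):
    it.append((np.array([[t[0]+sg*g,t[1]-.008,z],[t[0]+sg*g,t[1]+.008,z]]),(0,0,255)))
    it.append((np.array([[t[0]+sg*(g+.0125),t[1]-.008,z],[t[0]+sg*(g+.0125),t[1]+.008,z]]),(0,255,255)))
draw(im,C,it,(180,200,460,440),2.5,'w5o.png')
E
```

```text
t 7.5 tcp [0.6322 0.0863 0.0818] yaw -1.5708 xaxis [-0.004  0.    -1.   ] gap 52.8 F [0.7 0.9 0.8]
```

View pics/w5o.png

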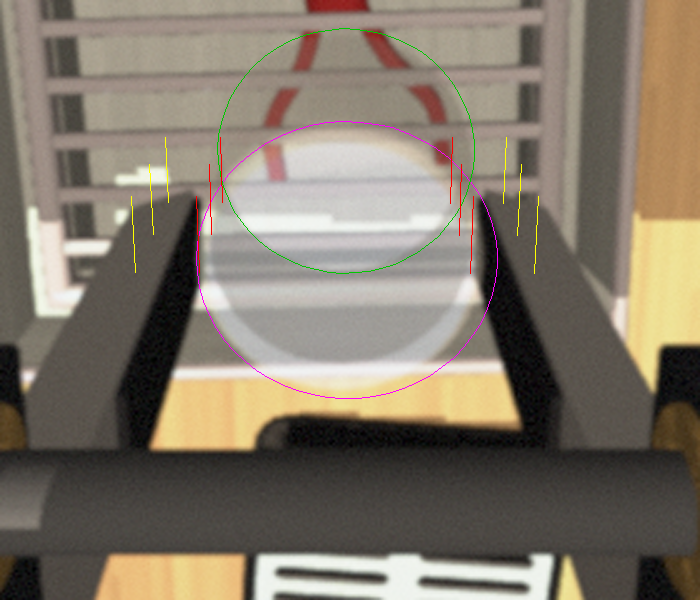

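```bash
python3 - <<'E'
from ov import *
s=pose();C=cam('side');im=read_camera('side');cv2.imwrite('pics/s5.png',im)
t=s['tcp_pos'];g=.0531/2
it=[(circ(.6345,.0864,.123,.027),(255,0,255)),(circ(.6345,.0864,.06,.031),(0,200,0)),(rect(.6217,.1463,.07,.156,.226,.0265),(0,255,0)),(circ(.63,.207,.134,.022),(255,0,0))]
for sg in (-1,1):
  for z,c in ((t[2]-.011,(0,0,255)),(t[2]+.025,(0,255,255))):
    it.append((np.array([[t[0]+sg*g,t[1]-.008,z],[t[0]+sg*g,t[1]+.008,z],[t[0]+sg*(g+.0125),t[1]+.008,z],[t[0]+sg*(g+.0125),t[1]-.008,z],[t[0]+sg*g,t[1]-.008,z]]),c))
draw(im,C,it,(255,130,385,250),6,'s5o.png')
E
```

```text
t 7.5 tcp [0.6322 0.0863 0.0818] yaw -1.5708 xaxis [-0.004  0.    -1.   ] gap 52.8 F [0.7 0.9 0.8]
```

View pics/s5o.png

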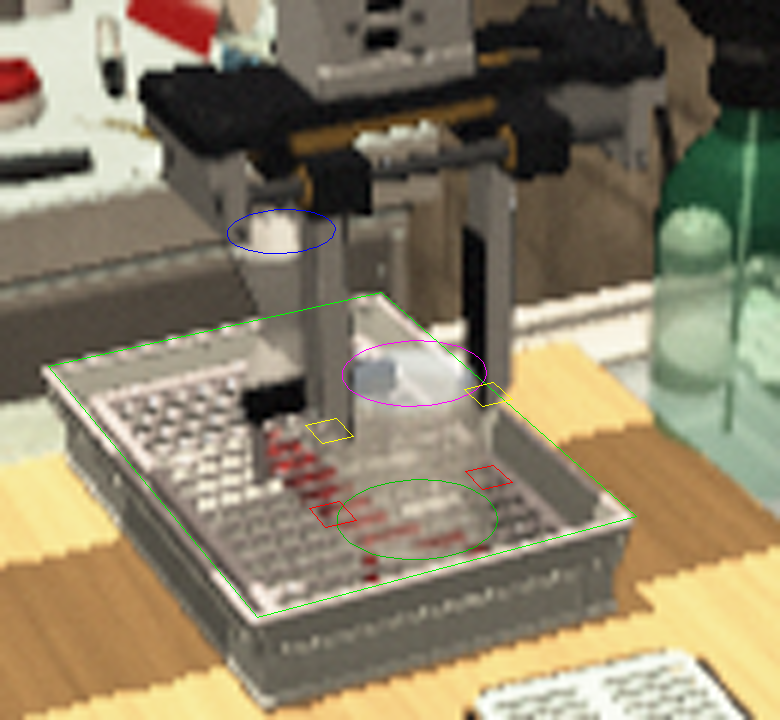

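Call:
drive_tool(targets=[[0.3,0,0,0,0,0,0],[0.2,0,0,0,0,0,0],[0.15,0,0,0,0,0,0],[0.15,0,0.002,0,0,0,0.004],[0.15,0.012,0,0,0,0,0],[0.15,0.012,0,0,0,0,0],[0.15,0.01,0,0,0,0,0],[0.15,0,0,0,0,0,0]], force=15)

```text
time: 8.35
tcp_pos: [0.6314, 0.0862, 0.0444]
ee_rot: [-1.564, 1.565, -3.135]
contact_force: [-0.5, -0.7, -0.2]
finger_gap: 0.849
```

```bash
python3 - <<'E'
from h import *
s=pose();snap('side','s6.png');snap('wrist','w6.png')
a=cv2.imread('pics/s6.png')[130:250,255:385];b=cv2.imread('pics/w6.png')[160:440,180:460]
f=lambda i,k:cv2.resize(i,None,fx=k,fy=k,interpolation=cv2.INTER_CUBIC)
cv2.imwrite('pics/sw6.png',np.hstack([f(a,3),f(b,360/280)]))
E
```

```text
t 8.35 tcp [0.6314 0.0862 0.0444] yaw -1.5708 xaxis [-0.0062 -0.     -1.    ] gap 79.8 F [-0.5 -0.7 -0.2]
```

View pics/sw6.png

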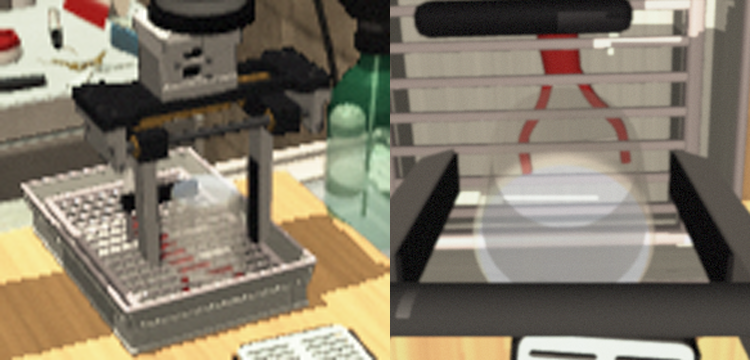

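Call:
drive_tool(targets=[[0.15,-0.003,0.002,0,0,0,0],[0.15,0,0,0,0,0,0],[0.15,0,0,0,0,0,0]])

```text
time: 8.75
tcp_pos: [0.6368, 0.0863, 0.0516]
ee_rot: [1.602, 1.57, 0.031]
contact_force: [-0.3, -0.1, 0.2]
finger_gap: 0.852
```

```bash
python3 - <<'E'
from h import *
s=pose();print(s['joint_vel'].round(3), s['joint_pos'].round(3))
E
```

```text
t 8.75 tcp [0.6368 0.0863 0.0516] yaw -1.5708 xaxis [ 0.0013  0.     -1.    ] gap 80.1 F [-0.3 -0.1  0.2]
[ 0.001  0.002  0.008  0.002  0.001 -0.   ] [0.    0.469 1.476 0.    1.195 0.   ]
```

Call:
drive_tool(targets=[[0.2,0,-0.001,0,0,0,0],[0.3,0,0,0,0,0,0],[0.4,0,0,0,0,0,0],[0.45,0,0,0,0,0,0],[0.45,0,0,0,0,0,0],[0.45,0,0,0,0,0,0]])

```text
time: 9.35
tcp_pos: [0.6347, 0.0863, 0.0506]
ee_rot: [-1.55, 1.57, -3.121]
contact_force: [-0.9, 0.1, 1.1]
finger_gap: 0.619
```

```bash
python3 - <<'E'
from h import *
s=pose()
E
```

```text
t 9.35 tcp [0.6347 0.0863 0.0506] yaw -1.5707 xaxis [-0.0011 -0.     -1.    ] gap 58.2 F [-0.9  0.1  1.1]
```

Call:
drive_tool(targets=[[0.45,0,0,0,0,0,0],[0.45,0,0,0,0,0,0],[0.45,0,0,0,0,0,0]])

```text
time: 9.65
tcp_pos: [0.6349, 0.0863, 0.0506]
ee_rot: [-1.6, 1.57, 3.113]
contact_force: [-1.1, -0.3, 1.6]
finger_gap: 0.618
```

```bash
python3 - <<'E'
from h import *
s=pose();snap('side','s7.png');snap('wrist','w7.png')
a=cv2.imread('pics/s7.png')[130:250,255:385];b=cv2.imread('pics/w7.png')[160:440,180:460]
f=lambda i,k:cv2.resize(i,None,fx=k,fy=k,interpolation=cv2.INTER_CUBIC)
cv2.imwrite('pics/sw7.png',np.hstack([f(a,3),f(b,360/280)]))
E
```

```text
t 9.65 tcp [0.6349 0.0863 0.0506] yaw -1.5708 xaxis [-7.e-04  0.e+00 -1.e+00] gap 58.1 F [-1.1 -0.3  1.6]
```

View pics/sw7.png

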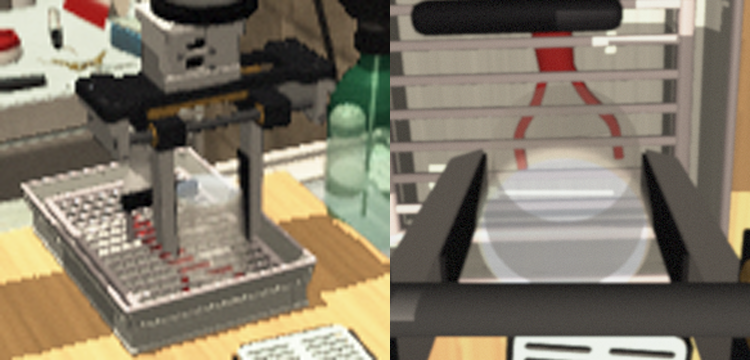

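Call:
drive_tool(targets=[[0.45,-0.01,0,0,0,0,0],[0.45,-0.02,0,0,0,0,0],[0.45,-0.03,0,0,0,0,0],[0.45,-0.03,0,0,0,0,0],[0.45,0,0,0,0,0,0],[0.45,0,0,0,0,0,0]])

```text
time: 10.35
tcp_pos: [0.6357, 0.0863, 0.1416]
ee_rot: [1.565, 1.569, -0.006]
contact_force: [-0.4, -0.3, -1.2]
finger_gap: 0.618
```

```bash
python3 - <<'E'
from h import *
s=pose();snap('side','s8.png');snap('wrist','w8.png')
a=cv2.imread('pics/s8.png')[100:250,235:385];b=cv2.imread('pics/w8.png')[160:440,180:460]
f=lambda i,k:cv2.resize(i,None,fx=k,fy=k,interpolation=cv2.INTER_CUBIC)
cv2.imwrite('pics/sw8.png',np.hstack([f(a,2.4),f(b,360/280)]))
goto([.46,-.065,.06],-np.pi/2)
E
```

```text
t 10.35 tcp [0.6357 0.0863 0.1416] yaw -1.5707 xaxis [ 0.0019 -0.     -1.    ] gap 58.1 F [-0.4 -0.3 -1.2]
shift(tool now) [ 0.0794 -0.1734  0.1512] shift(after turn) [ 0.0788 -0.1737  0.1512] rot [0.     0.     0.0036]
```

View pics/sw8.png

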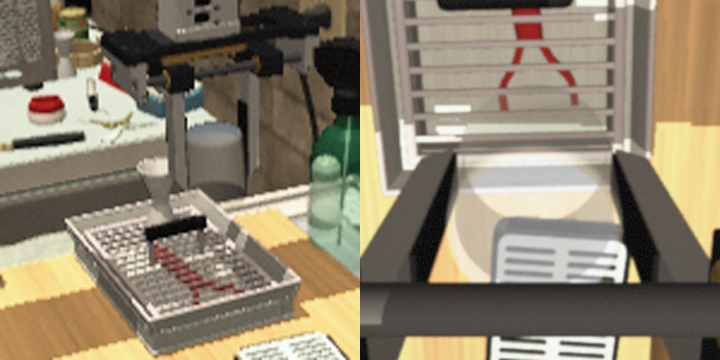

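Call:
drive_tool(targets=[[0.45,0,-0.029,0.025,0,0,0],[0.45,0,-0.029,0.025,0,0,0],[0.45,0,-0.029,0.025,0,0,0],[0.45,0,-0.029,0.025,0,0,0],[0.45,0,-0.029,0.026,0,0,0],[0.45,0.02,-0.029,0.025,0,0,0],[0.45,0.04,0,0,0,0,0],[0.45,0.04,0,0,0,0,0],[0.45,0.01,0,0,0,0,0],[0.45,0,0,0,0,0,0]])

```text
time: 11.45
tcp_pos: [0.4579, -0.0637, 0.0281]
ee_rot: [-1.876, 1.563, 2.837]
contact_force: [-0.4, -0.0, -0.5]
finger_gap: 0.62
```

```bash
python3 - <<'E'
from h import *
s=pose()
E
```

```text
t 11.45 tcp [ 0.4579 -0.0637  0.0281] yaw -1.5708 xaxis [-0.0073  0.0023 -1.    ] gap 58.3 F [-0.4 -0.  -0.5]
```

Call:
drive_tool(targets=[[0.45,0.004,0,0,0,0,0],[0.45,0.003,0,0,0,0,0],[0.45,0,0,0,0,0,0],[0.45,0,0,0,0,0,0]])

```text
time: 11.85
tcp_pos: [0.4619, -0.0649, 0.0247]
ee_rot: [1.122, 1.569, -0.448]
contact_force: [-0.2, -0.1, -2.0]
finger_gap: 0.618
```

Call:
drive_tool(targets=[[0.45,0.002,0,0,0,0,0],[0.45,0,0,0,0,0,0],[0.45,0,0,0,0,0,0]])

```text
time: 12.15
tcp_pos: [0.461, -0.0647, 0.0218]
ee_rot: [-1.454, 1.57, -3.024]
contact_force: [0.3, 0.5, -0.7]
finger_gap: 0.619
```

Call:
drive_tool(targets=[[0.45,0.002,0,0,0,0,0],[0.45,0.002,0,0,0,0,0],[0.45,0,0,0,0,0,0],[0.45,0,0,0,0,0,0],[0.45,0,0,0,0,0,0]])

```text
time: 12.65
tcp_pos: [0.461, -0.0648, 0.0177]
ee_rot: [-1.564, 1.57, -3.135]
contact_force: [-0.2, -0.2, -0.4]
finger_gap: 0.616
```

Call:
drive_tool(targets=[[0.45,0.002,0,0,0,0,0],[0.45,0,0,0,0,0,0],[0.45,0,0,0,0,0,0]])

```text
time: 12.95
tcp_pos: [0.4614, -0.0649, 0.0165]
ee_rot: [0.303, 1.571, -1.267]
contact_force: [-1.8, 1.0, 6.0]
finger_gap: 0.619
```

Call:
drive_tool(targets=[[0.3,-0.0005,0,0,0,0,0],[0.2,0,0,0,0,0,0],[0.1,0,0,0,0,0,0],[0.1,-0.005,0,0,0,0,0],[0.1,-0.015,0,0,0,0,0],[0.1,-0.03,0,0,0,0,0],[0.1,-0.04,0,0,0,0,0],[0.1,-0.05,0,0,0,0,0],[0.1,-0.02,0,0,0,0,0],[0.1,0,0,0,0,0,0]])

```text
time: 13.95
tcp_pos: [0.4642, -0.0658, 0.1808]
ee_rot: [1.228, 1.562, -0.343]
contact_force: [-0.2, 0.4, -0.3]
finger_gap: 0.905
```

```bash
python3 - <<'E'
from h import *
s=pose();snap('side','s9.png');snap('wrist','w9.png')
a=cv2.imread('pics/s9.png')[130:400,180:430];cv2.imwrite('pics/s9c.png',cv2.resize(a,None,fx=2.2,fy=2.2,interpolation=cv2.INTER_CUBIC))
goto([.63,.207,.17],-np.pi/2)
E
```

```text
t 13.95 tcp [ 0.4642 -0.0658  0.1808] yaw -1.5707 xaxis [ 0.0085 -0.003  -1.    ] gap 85.1 F [-0.2  0.4 -0.3]
shift(tool now) [ 0.0058  0.1693 -0.2716] shift(after turn) [ 0.0059  0.1693 -0.2717] rot [0.0001 0.     0.0006]
```

View pics/s9c.png

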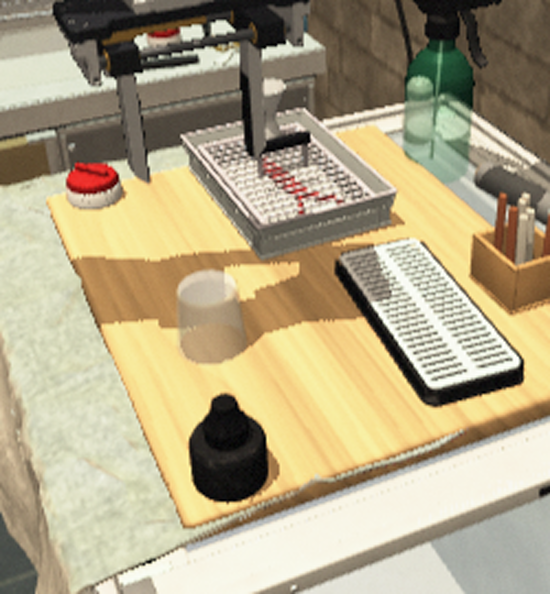

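Call:
drive_tool(targets=[[0.1,0,0.024,-0.0388,0,0,0],[0.1,0,0.024,-0.0388,0,0,0],[0.1,0,0.024,-0.0388,0,0,0],[0.1,0,0.024,-0.0388,0,0,0],[0.1,0,0.024,-0.0388,0,0,0],[0.1,0,0.024,-0.0388,0,0,0],[0.1,0,0.024,-0.0388,0,0,0],[0.1,0,0,0,0,0,0],[0.1,0,0,0,0,0,0],[0.1,0,0,0,0,0,0]])

```text
time: 15.05
tcp_pos: [0.6274, 0.2057, 0.1741]
ee_rot: [-1.292, 1.566, -2.863]
contact_force: [-0.1, 1.0, -0.2]
finger_gap: 0.898
```

```bash
python3 - <<'E'
from ov import *
s,im,C=snap('wrist','w10.png');pose();goto([.6295,.207,.060],-np.pi/2,s)
draw(im,C,[(circ(.63,.207,.134,.022),(0,0,255)),(circ(.63,.207,.06,.022),(0,255,0))],(160,80,480,400),2,'w10o.png')
E
```

```text
t 15.1 tcp [0.6278 0.2054 0.1749] yaw -1.5721 xaxis [-3.e-03 -9.e-04 -1.e+00] gap 84.4 F [-0.5 -0.5 -0.3]
shift(tool now) [ 0.1141  0.0026 -0.0015] shift(after turn) [ 0.1141  0.0021 -0.0013] rot [-0.0006  0.0012  0.0044]
```

View pics/w10o.png

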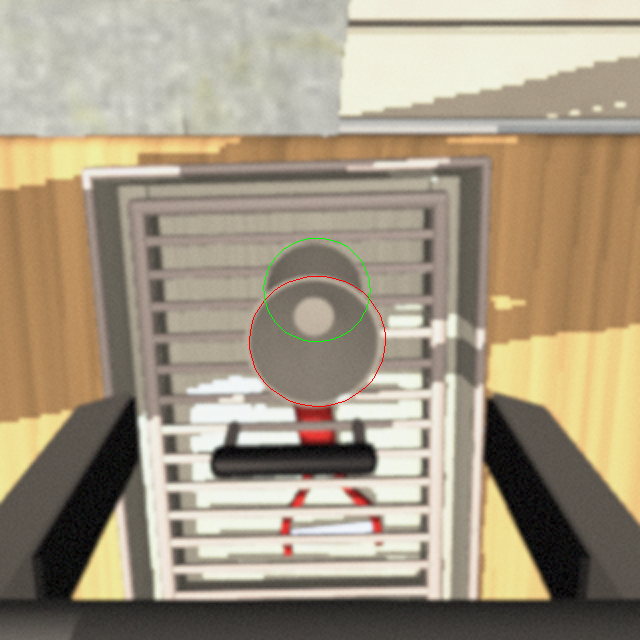

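Call:
drive_tool(targets=[[0.1,0.04,0.001,-0.001,0,0,0],[0.1,0.04,0,0,0,0,0],[0.1,0.034,0,0,0,0,0],[0.1,0,0,0,0,0,0],[0.1,0,0,0,0,0,0],[0.1,0,0,0,0,0,0]])

```text
time: 15.7
tcp_pos: [0.6321, 0.2077, 0.0653]
ee_rot: [1.779, 1.566, 0.207]
contact_force: [-0.1, -0.7, 0.1]
finger_gap: 0.902
```

```bash
python3 - <<'E'
from h import *
s=pose();goto([.6295,.207,.060],-np.pi/2,s)
E
```

```text
t 15.7 tcp [0.6321 0.2077 0.0653] yaw -1.5717 xaxis [ 4.4e-03  9.0e-04 -1.0e+00] gap 84.8 F [-0.1 -0.7  0.1]
shift(tool now) [ 0.0053 -0.0026  0.0007] shift(after turn) [ 0.0053 -0.0026  0.0007] rot [-0.0009 -0.0009 -0.0044]
```

Call:
drive_tool(targets=[[0.2,0.002,-0.002,0,0,0,0],[0.3,0,0,0,0,0,0],[0.4,0,0,0,0,0,0],[0.5,0,0,0,0,0,0],[0.6,0,0,0,0,0,0],[0.65,0,0,0,0,0,0],[0.65,0,0,0,0,0,0],[0.65,0,0,0,0,0,0],[0.65,0,0,0,0,0,0]])

```text
time: 16.6
tcp_pos: [0.6281, 0.2079, 0.0602]
ee_rot: [-1.767, 1.57, 2.945]
contact_force: [0.4, 0.3, 1.2]
finger_gap: 0.465
```

```bash
python3 - <<'E'
from h import *
s=pose()
E
```

```text
t 16.6 tcp [0.6281 0.2079 0.0602] yaw -1.5708 xaxis [-3.e-04  1.e-04 -1.e+00] gap 43.7 F [0.4 0.3 1.2]
```

Call:
drive_tool(targets=[[0.65,-0.01,0,0,0,0,0],[0.65,-0.025,0,0,0,0,0],[0.65,-0.035,0,0,0,0,0],[0.65,-0.025,0,0,0,0,0],[0.65,0,-0.02,0.04,0,0,0],[0.65,0,-0.02,0.04,0,0,0],[0.65,0,-0.02,0.04,0,0,0],[0.65,0,-0.02,0.04,0,0,0],[0.65,0,-0.02,0.04,0,0,0],[0.65,0,-0.02,0.04,0,0,0]])

```text
time: 17.6
tcp_pos: [0.5068, -0.0335, 0.1556]
ee_rot: [-0.71, 1.57, -2.28]
contact_force: [0.3, -0.2, -0.6]
finger_gap: 0.461
```

Call:
drive_tool(targets=[[0.65,0,-0.02,0.04,0,0,0],[0.65,0,-0.02,0.04,0,0,0],[0.65,0,-0.008,0.033,0,0,0],[0.65,0,0,0,0,0,0],[0.65,0.03,0,0,0,0,0],[0.65,0.03,0,0,0,0,0],[0.65,0.03,0,0,0,0,0],[0.65,0.02,0,0,0,0,0],[0.65,0,0,0,0,0,0],[0.65,0,0,0,0,0,0]])

```text
time: 18.6
tcp_pos: [0.4602, -0.1446, 0.0456]
ee_rot: [-2.111, 1.57, 2.602]
contact_force: [1.0, -0.5, -1.4]
finger_gap: 0.46
```

```bash
python3 - <<'E'
from h import *
s=pose()
E
```

```text
t 18.6 tcp [ 0.4602 -0.1446  0.0456] yaw -1.5701 xaxis [-7.e-04  4.e-04 -1.e+00] gap 43.2 F [ 1.  -0.5 -1.4]
```

Call:
drive_tool(targets=[[0.65,0.01,0,0,0,0,0],[0.65,0.006,0,0,0,0,0],[0.65,0,0,0,0,0,0],[0.65,0,0,0,0,0,0],[0.65,0.002,0,0,0,0,0],[0.65,0,0,0,0,0,0],[0.65,0,0,0,0,0,0]])

```text
time: 19.3
tcp_pos: [0.46, -0.1452, 0.0273]
ee_rot: [-1.344, 1.57, -2.915]
contact_force: [-0.6, 0.0, -1.4]
finger_gap: 0.463
```

Call:
drive_tool(targets=[[0.65,0.0015,0,0,0,0,0],[0.65,0,0,0,0,0,0],[0.65,0,0,0,0,0,0]])

```text
time: 19.6
tcp_pos: [0.4603, -0.1452, 0.0263]
ee_rot: [0.692, 1.571, -0.879]
contact_force: [-0.6, 1.0, 5.2]
finger_gap: 0.467
```

Call:
drive_tool(targets=[[0.55,-0.0005,0,0,0,0,0],[0.45,0,0,0,0,0,0],[0.35,0,0,0,0,0,0],[0.2,-0.005,0,0,0,0,0],[0.2,-0.015,0,0,0,0,0],[0.2,-0.03,0,0,0,0,0],[0.2,-0.05,0,0,0,0,0],[0.2,-0.04,0,0,0,0,0],[0.2,-0.02,0,0,0,0,0],[0.2,0,0,0,0,0,0]])

```text
time: 20.6
tcp_pos: [0.4628, -0.1466, 0.1906]
ee_rot: [1.05, 1.562, -0.521]
contact_force: [-0.1, -0.7, -0.2]
finger_gap: 0.798
```

```bash
python3 - <<'E'
from h import *
s=pose();snap('side','s11.png')
a=cv2.imread('pics/s11.png')[130:400,180:430];cv2.imwrite('pics/s11c.png',cv2.resize(a,None,fx=2.2,fy=2.2,interpolation=cv2.INTER_CUBIC))
goto([.6215,.147,.18],.0265)
E
```

```text
t 20.6 tcp [ 0.4628 -0.1466  0.1906] yaw -1.5708 xaxis [ 0.0075 -0.0043 -1.    ] gap 75.0 F [-0.1 -0.7 -0.2]
shift(tool now) [ 0.0077  0.1604 -0.2928] shift(after turn) [0.0078 0.2884 0.1681] rot [-1.5973e+00  3.8000e-03 -7.0000e-04]
```

View pics/s11c.png

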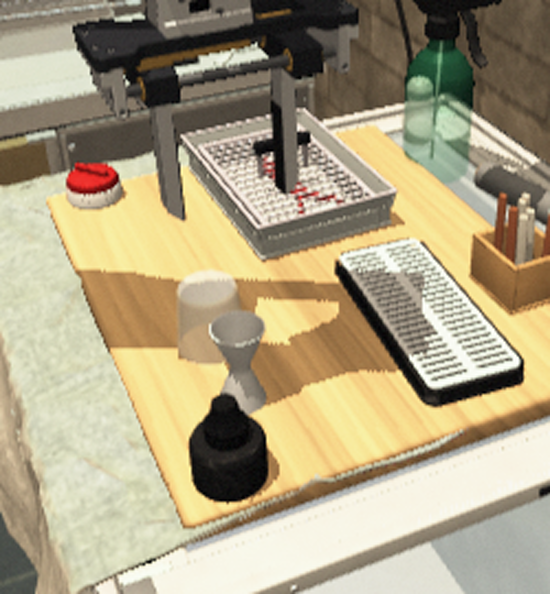

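Both stand upright. Now to the rack: translate first, then turn.

Call:
drive_tool(targets=[[0.2,0,0.02,-0.0366,0,0,0],[0.2,0,0.02,-0.0366,0,0,0],[0.2,0,0.02,-0.0366,0,0,0],[0.2,0,0.02,-0.0366,0,0,0],[0.2,0,0.02,-0.0366,0,0,0],[0.2,0,0.02,-0.0366,0,0,0],[0.2,0,0.02,-0.0366,0,0,0],[0.2,0,0.02,-0.0366,0,0,0],[0.2,0,0,0,-0.145,0,0],[0.2,0,0,0,-0.145,0,0]])

```text
time: 21.65
tcp_pos: [0.6184, 0.149, 0.1821]
ee_rot: [-1.764, 1.564, -3.037]
contact_force: [0.3, -0.5, 0.2]
finger_gap: 0.799
```

Call:
drive_tool(targets=[[0.2,0,0,0,-0.145,0,0],[0.2,0,0,0,-0.145,0,0],[0.2,0,0,0,-0.145,0,0],[0.2,0,0,0,-0.145,0,0],[0.2,0,0,0,-0.145,0,0],[0.2,0,0,0,-0.145,0,0],[0.2,0,0,0,-0.145,0,0],[0.2,0,0,0,-0.145,0,0],[0.2,0,0,0,-0.145,0,0],[0.2,0,0,0,0,0,0]])

```text
time: 22.65
tcp_pos: [0.6183, 0.1474, 0.1829]
ee_rot: [-3.061, 1.565, -3.037]
contact_force: [-0.5, -0.6, 0.0]
finger_gap: 0.803
```

Call:
drive_tool(targets=[[0.4,0,0,0,0,0,0],[0.4,0,0,0,0,0,0]])

```text
time: 22.85
tcp_pos: [0.6194, 0.1476, 0.1849]
ee_rot: [-3.087, 1.568, -3.065]
contact_force: [-1.0, -0.3, 0.3]
finger_gap: 0.665
```

```bash
python3 - <<'E'
from ov import *
s,im,C=snap('wrist','w12.png');pose();goto([.6215,.147,.06],.0265,s)
draw(im,C,[(rect(.6215,.147,.1,.066,.011,.0265),(0,255,0)),(rect(.6217,.1463,.07,.156,.226,.0265),(0,255,0))],(120,40,520,440),1.5,'w12o.png')
E
```

```text
t 22.9 tcp [0.6196 0.1476 0.1853] yaw 0.0226 xaxis [-1.7e-03 -1.0e-04 -1.0e+00] gap 59.2 F [0.2 0.5 1.1]
shift(tool now) [ 0.1249 -0.0006  0.0024] shift(after turn) [ 0.1249 -0.0006  0.0021] rot [-0.0043 -0.0025  0.0001]
```

View pics/w12o.png

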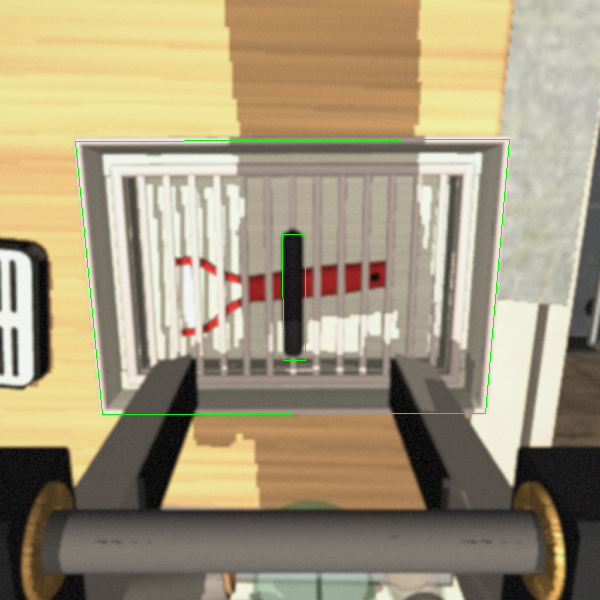

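Call:
drive_tool(targets=[[0.5,0.04,-0.0005,0.002,-0.004,0,0],[0.5,0.04,0,0,0,0,0],[0.5,0.03,0,0,0,0,0],[0.5,0.02,0,0,0,0,0],[0.5,0,0,0,0,0,0],[0.5,0,0,0,0,0,0],[0.5,0,0,0,0,0,0]], force=30)

```text
time: 23.6
tcp_pos: [0.6237, 0.1474, 0.0582]
ee_rot: [0.083, 1.568, 0.111]
contact_force: [-0.3, 0.5, 0.2]
finger_gap: 0.504
```

```bash
python3 - <<'E'
from h import *
s=pose();goto([.6215,.147,.055],.0265,s)
E
```

```text
t 23.6 tcp [0.6237 0.1474 0.0582] yaw 0.0279 xaxis [ 3.1e-03  3.0e-04 -1.0e+00] gap 47.4 F [-0.3  0.5  0.2]
shift(tool now) [ 0.0032 -0.0003 -0.0022] shift(after turn) [ 0.0032 -0.0003 -0.0022] rot [ 0.0014  0.0031 -0.0003]
```

Call:
drive_tool(targets=[[0.6,0.002,0,-0.001,0,0,0],[0.7,0,0,0,0,0,0],[0.8,0,0,0,0,0,0],[0.9,0,0,0,0,0,0],[1,0,0,0,0,0,0],[1,0,0,0,0,0,0],[1,0,0,0,0,0,0],[1,0,0,0,0,0,0]])

```text
time: 24.4
tcp_pos: [0.6211, 0.1472, 0.0543]
ee_rot: [2.869, 1.57, 2.898]
contact_force: [-1.4, 0.1, 1.3]
finger_gap: 0.116
```

```bash
python3 - <<'E'
from h import *
s=pose()
E
```

```text
t 24.4 tcp [0.6211 0.1472 0.0543] yaw 0.0282 xaxis [-3.e-04  1.e-04 -1.e+00] gap 10.9 F [-1.4  0.1  1.3]
```

Call:
drive_tool(targets=[[1,-0.005,0,0,0,0,0],[1,-0.01,0,0,0,0,0],[1,-0.015,0,0,0,0,0],[1,-0.02,0,0,0,0,0],[1,-0.02,0,0,0,0,0],[1,-0.02,0,0,0,0,0],[1,-0.02,0,0,0,0,0],[1,0,0,0,0,0,0],[1,0,0,0,0,0,0]])

```text
time: 25.3
tcp_pos: [0.6215, 0.1472, 0.1651]
ee_rot: [0.089, 1.569, 0.117]
contact_force: [-0.4, 0.1, -2.4]
finger_gap: 0.114
```

```bash
python3 - <<'E'
from h import *
s=pose();snap('side','s13.png')
a=cv2.imread('pics/s13.png')[80:350,180:430];cv2.imwrite('pics/s13c.png',cv2.resize(a,None,fx=2.2,fy=2.2,interpolation=cv2.INTER_CUBIC))
goto([.455,.083,.14],.0282)
E
```

```text
t 25.3 tcp [0.6215 0.1472 0.1651] yaw 0.0282 xaxis [ 1.4e-03  2.0e-04 -1.0e+00] gap 10.7 F [-0.4  0.1 -2.4]
shift(tool now) [ 0.0239 -0.0594 -0.1672] shift(after turn) [ 0.0237 -0.0594 -0.1672] rot [ 0.     -0.0013  0.0001]
```

View pics/s13c.png

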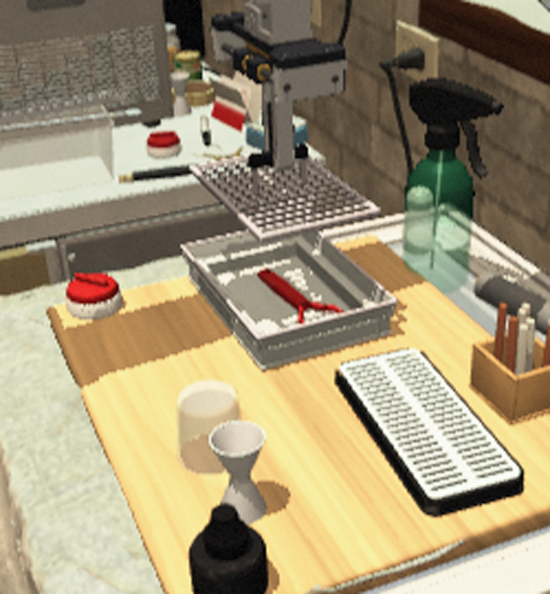

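Call:
drive_tool(targets=[[1,0,-0.01,-0.028,0,0,0],[1,0,-0.01,-0.028,0,0,0],[1,0,-0.01,-0.028,0,0,0],[1,0,-0.01,-0.028,0,0,0],[1,0,-0.01,-0.028,0,0,0],[1,0,-0.01,-0.028,0,0,0],[1,0,0,0,0,0,0],[1,0,0,0,0,0,0],[1,0,0,0,0,0,0]])

```text
time: 26.25
tcp_pos: [0.4554, 0.0826, 0.164]
ee_rot: [2.528, 1.57, 2.556]
contact_force: [-0.0, 0.8, -2.1]
finger_gap: 0.116
```

```bash
python3 - <<'E'
from ov import *
s=pose();im=read_camera('top');cv2.imwrite('pics/t14.png',im);C=cam('top')
draw(im,C,[(rect(s['tcp_pos'][0],s['tcp_pos'][1],.026,.13,.2,.028),(0,255,0))],(170,130,450,350),2.5,'t14o.png')
E
```

```text
t 26.25 tcp [0.4554 0.0826 0.164 ] yaw 0.0282 xaxis [-3.e-04  2.e-04 -1.e+00] gap 10.9 F [-0.   0.8 -2.1]
```

View pics/t14o.png

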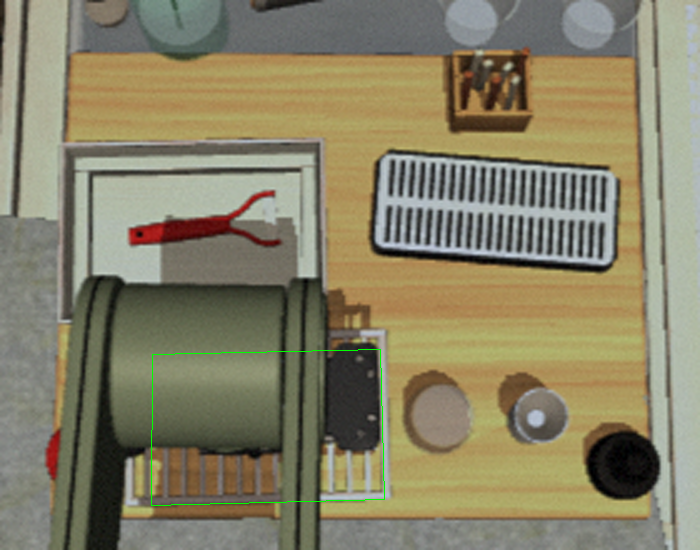

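Call:
drive_tool(targets=[[1,0.03,0,0,0,0,0],[1,0.035,0,0,0,0,0],[1,0.03,0,0,0,0,0],[1,0.02,0,0,0,0,0],[1,0.012,0,0,0,0,0],[1,0,0,0,0,0,0],[1,0,0,0,0,0,0],[1,0,0,0,0,0,0],[1,0.004,0,0,0,0,0],[1,0,0,0,0,0,0]])

```text
time: 27.3
tcp_pos: [0.455, 0.0824, 0.0336]
ee_rot: [-0.111, 1.57, -0.083]
contact_force: [-0.9, 1.1, -3.1]
finger_gap: 0.113
```

Call:
drive_tool(targets=[[1,0.002,0,0,0,0,0],[1,0,0,0,0,0,0],[1,0.002,0,0,0,0,0],[1,0,0,0,0,0,0],[1,0,0,0,0,0,0]])

```text
time: 27.8
tcp_pos: [0.4546, 0.0824, 0.0291]
ee_rot: [3.114, 1.57, -3.141]
contact_force: [-1.3, 0.4, -2.6]
finger_gap: 0.115
```

Call:
drive_tool(targets=[[1,0.0015,0,0,0,0,0],[1,0,0,0,0,0,0],[1,0,0,0,0,0,0]])

```text
time: 28.1
tcp_pos: [0.4551, 0.0825, 0.0283]
ee_rot: [-0.33, 1.571, -0.302]
contact_force: [-2.0, 0.9, 3.3]
finger_gap: 0.11
```

Call:
drive_tool(targets=[[0.9,-0.0005,0,0,0,0,0],[0.8,0,0,0,0,0,0],[0.7,0,0,0,0,0,0],[0.6,-0.005,0,0,0,0,0],[0.6,-0.03,0,0,0,0,0],[0.6,-0.05,0,0,0,0,0],[0.6,-0.05,0,0,0,0,0],[0.6,-0.03,0,0,0,0,0],[0.6,0,0.01,0.04,0.14,0,0],[0.6,0,0,0,0.14,0,0]], force=15)

```text
time: 29.1
tcp_pos: [0.4987, 0.0941, 0.1952]
ee_rot: [0.346, 1.565, 0.089]
contact_force: [0.1, -0.0, -1.0]
finger_gap: 0.4
```

Call:
drive_tool(targets=[[0.6,0,0,0,0.14,0,0],[0.6,0,0,0,0.14,0,0],[0.6,0,0,0,0.14,0,0],[0.6,0,0,0,0.14,0,0],[0.6,0,0,0,0.14,0,0],[0.6,0,0,0,0.14,0,0],[0.6,0,0,0,0.14,0,0],[0.6,0,0,0,0.14,0,0],[0.6,0,0,0,0.08,0,0],[0.6,0,0,0,0,0,0]])

```text
time: 30.1
tcp_pos: [0.4945, 0.0936, 0.1935]
ee_rot: [-1.478, 1.571, -2.93]
contact_force: [0.6, -0.1, 0.1]
finger_gap: 0.398
```

```bash
python3 - <<'E'
from h import *
s=pose();goto([.625,.12,.2],-1.45)
E
```

```text
t 30.1 tcp [0.4945 0.0936 0.1935] yaw -1.4516 xaxis [-1.e-04 -0.e+00 -1.e+00] gap 37.4 F [ 0.6 -0.1  0.1]
shift(tool now) [-0.0065  0.1327 -0.0107] shift(after turn) [-0.0065  0.1327 -0.0105] rot [-0.0016  0.      0.0002]
```

Call:
drive_tool(targets=[[0.6,0,0.044,-0.003,0,0,0],[0.6,0,0.044,-0.003,0,0,0],[0.6,0,0.044,-0.003,0,0,0],[0.6,0,0,0,0,0,0],[0.6,0,0,0,0,0,0],[0.6,0,0,0,0,0,0]])

```text
time: 30.7
tcp_pos: [0.6235, 0.1181, 0.1933]
ee_rot: [-1.637, 1.57, -3.088]
contact_force: [-0.2, 0.8, -0.6]
finger_gap: 0.396
```

```bash
python3 - <<'E'
from ov import *
s,im,C=snap('wrist','w15.png');pose()
import pickle;pickle.dump(C,open('C15.pkl','wb'))
for d in silhouettes('wrist','peeler_mid')[:2]:
    m=d['mask'];ys,xs=np.nonzero(m);print(d['p'],d['extent'])
    P=ray(C,np.c_[xs,ys],.042)[:,:2]
    r=cv2.minAreaRect(P.astype(np.float32)*1000);print(r)
E
```

```text
t 30.75 tcp [0.6235 0.1181 0.1938] yaw -1.4511 xaxis [-4.e-04 -0.e+00 -1.e+00] gap 37.8 F [-0.7 -0.4 -0.3]
0.92 [329.1, 192.1, 48.9, 143.3]
((630.5289916992188, 140.80368041992188), (47.44465637207031, 129.89633178710938), 6.8801422119140625)
```

View pics/w15.png

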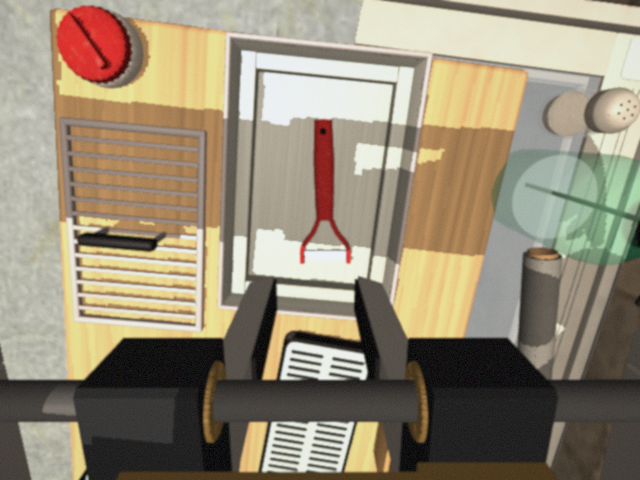

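```bash
python3 - <<'E'
from h import *
goto([.6293,.1507,.05],-1.4508)
E
```

```text
shift(tool now) [ 0.1441  0.0096 -0.0317] shift(after turn) [ 0.1441  0.0096 -0.0317] rot [-0.0006 -0.     -0.0002]
```

Call:
drive_tool(targets=[[0.45,0.02,0.0095,-0.0315,0,0,0],[0.45,0.04,0,0,0,0,0],[0.45,0.04,0,0,0,0,0],[0.45,0.04,0,0,0,0,0],[0.45,0.02,0,0,0,0,0],[0.45,0,0,0,0,0,0],[0.45,0,0,0,0,0,0],[0.45,0,0,0,0,0,0]])

```text
time: 31.6
tcp_pos: [0.6321, 0.1507, 0.0362]
ee_rot: [1.563, 1.566, 0.112]
contact_force: [-0.2, 0.7, -0.7]
finger_gap: 0.549
```

```bash
python3 - <<'E'
from ov import *
s,im,C=snap('wrist','w16.png');pose();goto([.6293,.1507,.011],-1.4508,s)
cv2.imwrite('pics/w16c.png',cv2.resize(im[100:400,150:490],None,fx=2,fy=2))
E
```

```text
t 31.65 tcp [0.6322 0.1507 0.0362] yaw -1.4518 xaxis [ 4.6e-03  5.0e-04 -1.0e+00] gap 51.8 F [ 1.  -0.   0.3]
shift(tool now) [ 0.0252 -0.0029 -0.0003] shift(after turn) [ 0.0252 -0.0028 -0.0003] rot [-0.0009  0.     -0.0045]
```

View pics/w16c.png

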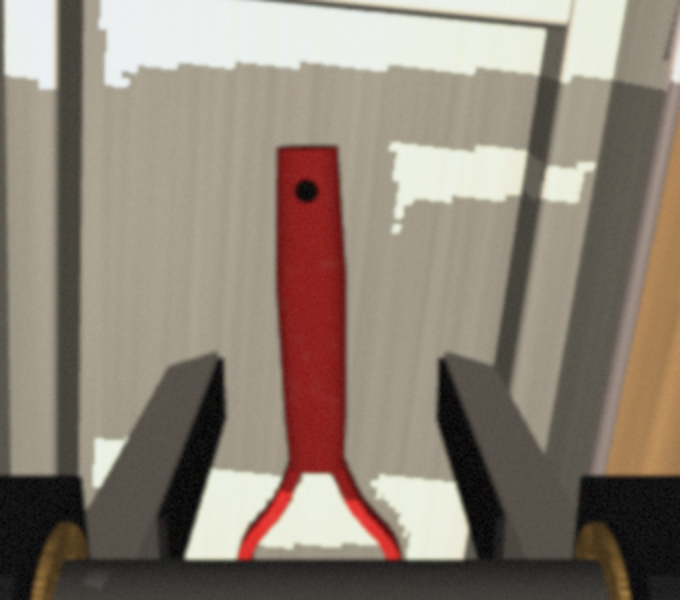

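Call:
drive_tool(targets=[[0.45,0.01,-0.002,0,0,0,0],[0.45,0.008,0,0,0,0,0],[0.45,0,0,0,0,0,0],[0.45,0,0,0,0,0,0],[0.45,0,0,0,0,0,0]])

```text
time: 32.15
tcp_pos: [0.6282, 0.1504, 0.0151]
ee_rot: [-1.68, 1.57, -3.132]
contact_force: [-0.1, -0.0, 0.3]
finger_gap: 0.55
```

Call:
drive_tool(targets=[[0.45,0.002,0.001,0,0,0,0],[0.45,0,0,0,0,0,0],[0.45,0.002,0,0,0,0,0],[0.45,0,0,0,0,0,0],[0.45,0,0,0,0,0,0]])

```text
time: 32.65
tcp_pos: [0.629, 0.1505, 0.011]
ee_rot: [-1.658, 1.57, -3.11]
contact_force: [0.3, -0.3, 1.3]
finger_gap: 0.551
```

Call:
drive_tool(targets=[[0.6,0,0,0,0,0,0],[0.7,0,0,0,0,0,0],[0.8,0,0,0,0,0,0],[0.9,0,0,0,0,0,0],[0.95,0,0,0,0,0,0],[0.95,0,0,0,0,0,0],[0.95,0,0,0,0,0,0]], force=20)

```text
time: 33.35
tcp_pos: [0.629, 0.1505, 0.0112]
ee_rot: [-1.631, 1.57, -3.083]
contact_force: [-0.9, 0.3, 0.5]
finger_gap: 0.181
```

Call:
drive_tool(targets=[[0.95,-0.01,0,0,0,0,0],[0.95,-0.02,0,0,0,0,0],[0.95,-0.03,0,0,0,0,0],[0.95,-0.04,0,0,0,0,0],[0.95,-0.03,0,0,0,0,0],[0.95,0,0,0,0,0,0],[0.95,0,0,0,0,0,0]])

```text
time: 34.05
tcp_pos: [0.6297, 0.1505, 0.1422]
ee_rot: [1.555, 1.569, 0.104]
contact_force: [-0.8, 0.5, -1.7]
finger_gap: 0.185
```

```bash
python3 - <<'E'
from ov import *
s,im,C=snap('wrist','w17.png');pose();snap('side','s17.png')
a=cv2.imread('pics/s17.png')[80:350,180:430]
f=lambda i,k:cv2.resize(i,None,fx=k,fy=k,interpolation=cv2.INTER_CUBIC)
cv2.imwrite('pics/sw17.png',np.hstack([f(a,400/270),f(im[120:400,160:480],400/280)]))
# tray from t14
im=cv2.imread('pics/t14.png');C=cam('top');read_camera('top')
for d in silhouettes('top','drip_tray')[:1]:
    ys,xs=np.nonzero(d['mask']);P=ray(C,np.c_[xs,ys],.044)[:,:2];print(cv2.minAreaRect(P.astype(np.float32)*1000))
E
```

```text
t 34.1 tcp [0.6283 0.1504 0.1402] yaw -1.4518 xaxis [-2.e-03 -2.e-04 -1.e+00] gap 17.4 F [-0.1 -0.1 -0.3]
((644.1801147460938, -116.09770202636719), (217.35626220703125, 96.93428039550781), 85.72198486328125)
```

View pics/sw17.png

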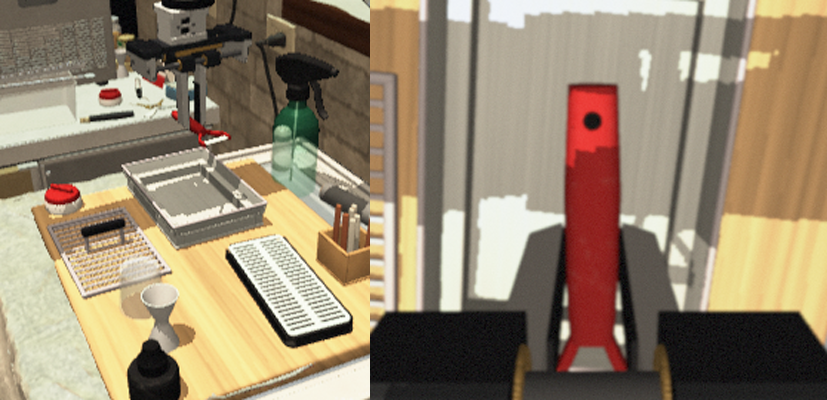

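```bash
python3 - <<'E'
from ov import *
import copy
s=state()
s1=copy.deepcopy(s);s1['tcp_pos']=np.array([.6145,.0502,.2806]);s1['ee_rot']=np.array([-.946,1.571,-2.516]);C1=cam('wrist',s1)
s1['tcp_pos']=np.array([.6359,.0872,.1233]);s1['ee_rot']=np.array([1.58,1.567,.009]);C3=cam('wrist',s1)
im=cv2.imread('pics/t14.png');C=cam('top')
T=lambda z:(rect(.6442,-.1161,z,.094,.218,-.0747),(0,255,0))
P=(rect(.6217,.1463,.07,.156,.226,.0265),(0,0,255))
draw(im,C,[T(.044),T(.026),P],(190,180,430,250),3.3,'o1.png')
draw(cv2.imread('pics/w1.png'),C1,[T(.044),P],(220,0,420,400),1.9,'o2.png')
draw(cv2.imread('pics/w3.png'),C3,[T(.044),P],(170,280,430,480),1.9,'o3.png')
a=cv2.imread('pics/o2.png');b=cv2.imread('pics/o3.png');h=np.zeros((760,a.shape[1]+b.shape[1],3),np.uint8);h[:a.shape[0],:a.shape[1]]=a;h[:b.shape[0],a.shape[1]:]=b;cv2.imwrite('pics/o23.png',cv2.resize(h,None,fx=.78,fy=.78))
E
```

```text
(no output)
```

View pics/o1.png

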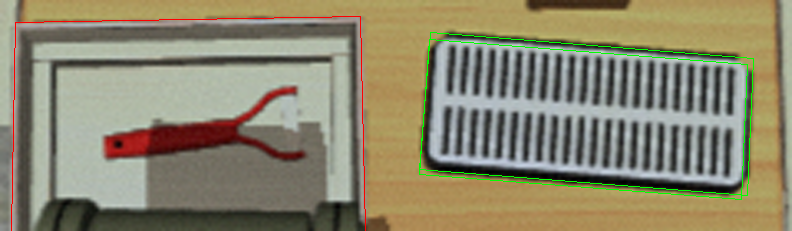

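View pics/o23.png

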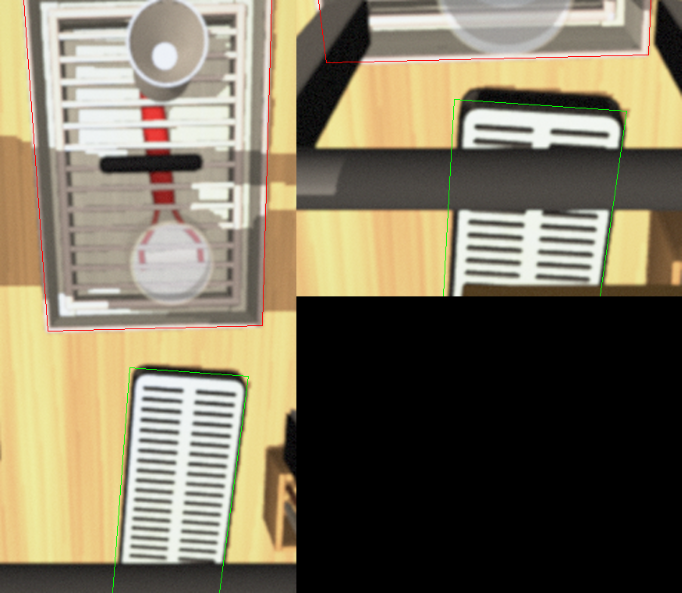

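```bash
python3 - <<'E'
from h import *
s=pose();goto([.6467,-.1062,.1],-1.647,s)
E
```

```text
t 34.25 tcp [0.6274 0.1502 0.1386] yaw -1.4518 xaxis [-5.e-03 -5.e-04 -1.e+00] gap 17.0 F [-0.6  0.7 -1.1]
shift(tool now) [ 0.0386 -0.0111  0.2569] shift(after turn) [0.0386 0.0387 0.2542] rot [0.1952 0.0004 0.005 ]
```

Call:
drive_tool(targets=[[0.95,0,-0.0018,0.036,0,0,0],[0.95,0,-0.0018,0.043,0,0,0],[0.95,0,-0.0018,0.043,0,0,0],[0.95,0,-0.0018,0.043,0,0,0],[0.95,0,-0.0018,0.043,0,0,0],[0.95,0,-0.0018,0.035,0.065,0,0],[0.95,0.01,0,0.014,0.065,0,0],[0.95,0.015,0,0,0.065,0,0],[0.95,0.015,0,0,0,0,0],[0.95,0,0,0,0,0,0]])

```text
time: 35.25
tcp_pos: [0.6447, -0.105, 0.0964]
ee_rot: [-1.78, 1.562, 2.858]
contact_force: [-0.1, 0.4, -1.1]
finger_gap: 0.179
```

Call:
drive_tool(targets=[[0.95,0,0,0,0,0,0],[0.95,0,0,0,0,0,0]])

```text
time: 35.45
tcp_pos: [0.6485, -0.1056, 0.1016]
ee_rot: [1.005, 1.57, -0.641]
contact_force: [0.6, -0.8, 0.7]
finger_gap: 0.182
```

```bash
python3 - <<'E'
from ov import *
s=pose();goto([.6467,-.1062,.03],-1.647,s)
s,im,C=snap('wrist','w18.png');ti=read_camera('top');cv2.imwrite('pics/t18.png',ti);si=read_camera('side');cv2.imwrite('pics/s18.png',si)
draw(im,C,[(rect(.646,-.116,.044,.094,.218,-.076),(0,255,0))],(140,0,500,480),1.25,'a.png')
f=lambda i,k:cv2.resize(i,None,fx=k,fy=k,interpolation=cv2.INTER_CUBIC)
a=cv2.imread('pics/a.png');b=f(si[100:340,240:480],600/240*.8);c=np.zeros((600,a.shape[1]+b.shape[1],3),np.uint8);c[:,:a.shape[1]]=a;c[:b.shape[0],a.shape[1]:]=b;cv2.imwrite('pics/c18.png',c[:,:])
print(c.shape)
E
```

```text
t 35.45 tcp [ 0.6485 -0.1056  0.1016] yaw -1.6453 xaxis [ 3.e-04 -2.e-04 -1.e+00] gap 17.1 F [ 0.6 -0.8  0.7]
shift(tool now) [ 0.0716 -0.0018  0.0008] shift(after turn) [ 0.0716 -0.0018  0.0008] rot [ 0.0017  0.0002 -0.0003]
(600, 930, 3)
```

```bash
python3 -c "
import cv2;a=cv2.imread('pics/c18.png');cv2.imwrite('pics/c18s.png',cv2.resize(a,None,fx=.85,fy=.85))"
```

```text
(no output)
```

View pics/c18s.png

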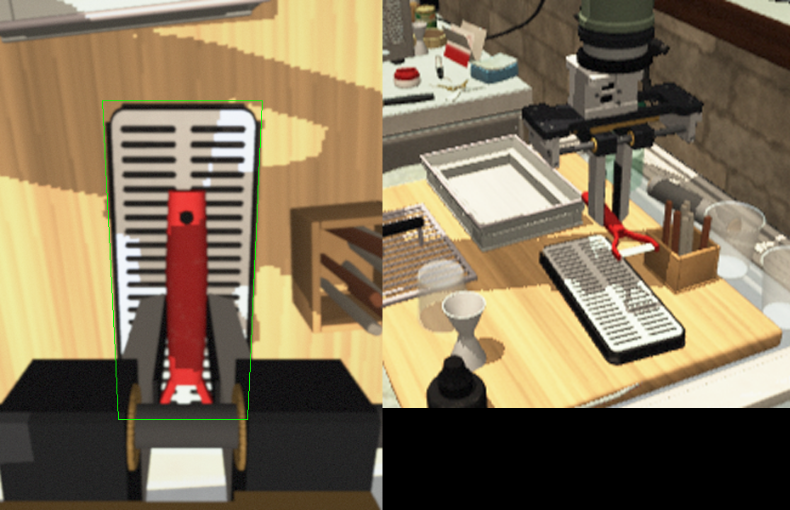

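Call:
drive_tool(targets=[[0.95,0.02,-0.002,0.001,0.002,0,0],[0.95,0.025,0,0,0,0,0],[0.95,0.018,0,0,0,0,0],[0.95,0.006,0,0,0,0,0],[0.95,0,0,0,0,0,0],[0.95,0,0,0,0,0,0],[0.95,0,0,0,0,0,0]])

```text
time: 36.3
tcp_pos: [0.6473, -0.1073, 0.0339]
ee_rot: [1.292, 1.568, -0.356]
contact_force: [-0.2, -0.1, -1.2]
finger_gap: 0.185
```

Call:
drive_tool(targets=[[0.95,0.003,0,0,0,0,0],[0.95,0,0,0,0,0,0],[0.95,0.002,0,0,0,0,0],[0.95,0,0,0,0,0,0],[0.95,0,0,0,0,0,0]])

```text
time: 36.8
tcp_pos: [0.6458, -0.1069, 0.027]
ee_rot: [-1.595, 1.57, 3.039]
contact_force: [-0.5, 0.5, -0.1]
finger_gap: 0.181
```

Call:
drive_tool(targets=[[0.95,0.002,0,0,0,0,0],[0.95,0,0,0,0,0,0],[0.95,0.0015,0,0,0,0,0],[0.95,0,0,0,0,0,0],[0.95,0,0,0,0,0,0]])

```text
time: 37.3
tcp_pos: [0.6459, -0.1069, 0.0235]
ee_rot: [-1.589, 1.57, 3.045]
contact_force: [-0.0, -0.1, -0.3]
finger_gap: 0.183
```

Call:
drive_tool(targets=[[0.95,0.0015,0,0,0,0,0],[0.95,0,0,0,0,0,0],[0.95,0,0,0,0,0,0]])

```text
time: 37.6
tcp_pos: [0.6462, -0.107, 0.0228]
ee_rot: [0.47, 1.571, -1.179]
contact_force: [-0.7, 0.9, 3.6]
finger_gap: 0.181
```

Call:
drive_tool(targets=[[0.8,-0.0005,0,0,0,0,0],[0.7,0,0,0,0,0,0],[0.65,0,0,0,0,0,0],[0.6,0,0,0,0,0,0],[0.6,-0.005,0,0,0,0,0],[0.6,-0.03,0,0,0,0,0],[0.6,-0.05,0,0,0,0,0],[0.6,-0.05,0,0,0,0,0],[0.6,-0.03,0,0,0,0,0],[0.6,0,0,0,0,0,0]])

```text
time: 38.6
tcp_pos: [0.6503, -0.1081, 0.1956]
ee_rot: [1.347, 1.558, -0.302]
contact_force: [0.2, 0.1, 0.8]
finger_gap: 0.398
```

```bash
python3 - <<'E'
from ov import *
s=pose()
im=read_camera('wrist');cv2.imwrite('pics/w19.png',im);C=cam('wrist',s)
for d in silhouettes('wrist','peeler_mid')[:1]:
    ys,xs=np.nonzero(d['mask']);P=ray(C,np.c_[xs,ys],.053)[:,:2];print(d['p'],cv2.minAreaRect(P.astype(np.float32)*1000))
draw(im,C,[(rect(.646,-.116,.044,.094,.218,-.076),(0,255,0))],(140,0,500,480),1.25,'a19.png')
goto([.4551,.0825,.18],.0282)
E
```

```text
t 38.6 tcp [ 0.6503 -0.1081  0.1956] yaw -1.6487 xaxis [ 0.0127 -0.0039 -0.9999] gap 37.4 F [0.2 0.1 0.8]
0.89 ((648.1443481445312, -116.89840698242188), (130.7222900390625, 47.30122375488281), 83.89016723632812)
shift(tool now) [ 0.0081 -0.2054 -0.174 ] shift(after turn) [ 0.0085  0.1948 -0.1858] rot [-1.677e+00  1.300e-03 -6.000e-04]
```

View pics/a19.png

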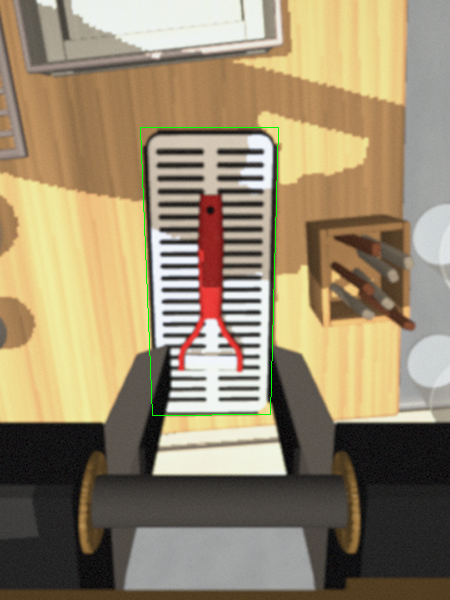

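Call:
drive_tool(targets=[[0.6,0,-0.0342,-0.029,0,0,0],[0.6,0,-0.0342,-0.029,0,0,0],[0.6,0,-0.0342,-0.029,0,0,0],[0.6,0,-0.0342,-0.029,0,0,0],[0.6,0,-0.0342,-0.029,0,0,0],[0.6,0,-0.0342,-0.029,0,0,0],[0.6,0,0,0,-0.14,0,0],[0.6,0,0,0,-0.14,0,0],[0.6,0,0,0,-0.14,0,0],[0.6,0,0,0,-0.14,0,0]])

```text
time: 39.7
tcp_pos: [0.4527, 0.0827, 0.1849]
ee_rot: [-2.054, 1.565, -3.137]
contact_force: [0.3, 1.1, 0.0]
finger_gap: 0.399
```

Call:
drive_tool(targets=[[0.6,0,0,0,-0.14,0,0],[0.6,0,0,0,-0.14,0,0],[0.6,0,0,0,-0.14,0,0],[0.6,0,0,0,-0.14,0,0],[0.6,0,0,0,-0.14,0,0],[0.6,0,0,0,-0.14,0,0],[0.6,0,0,0,-0.14,0,0],[0.6,0,0,0,-0.137,0,0],[0.6,0,0,0,0,0,0],[0.6,0,0,0,0,0,0]])

```text
time: 40.7
tcp_pos: [0.4536, 0.0826, 0.1858]
ee_rot: [3.098, 1.567, 3.123]
contact_force: [-0.1, -0.8, -0.1]
finger_gap: 0.403
```

```bash
python3 - <<'E'
from ov import *
s=pose();goto([.4551,.0825,.0283],.0282,s)
im=read_camera('wrist');cv2.imwrite('pics/w20.png',im);C=cam('wrist',s)
draw(im,C,[(rect(.4551,.0825,.074,.066,.011,.028),(0,255,0)),(rect(.4551,.0825,.034,.13,.2,.028),(0,255,0))],(120,0,520,440),1.4,'w20o.png')
E
```

```text
t 40.7 tcp [0.4536 0.0826 0.1858] yaw 0.0253 xaxis [-4.3e-03  1.0e-04 -1.0e+00] gap 37.9 F [-0.1 -0.8 -0.1]
shift(tool now) [ 1.575e-01 -1.000e-04  2.200e-03] shift(after turn) [ 1.575e-01 -1.000e-04  1.500e-03] rot [-0.0029 -0.0043 -0.0002]
```

View pics/w20o.png

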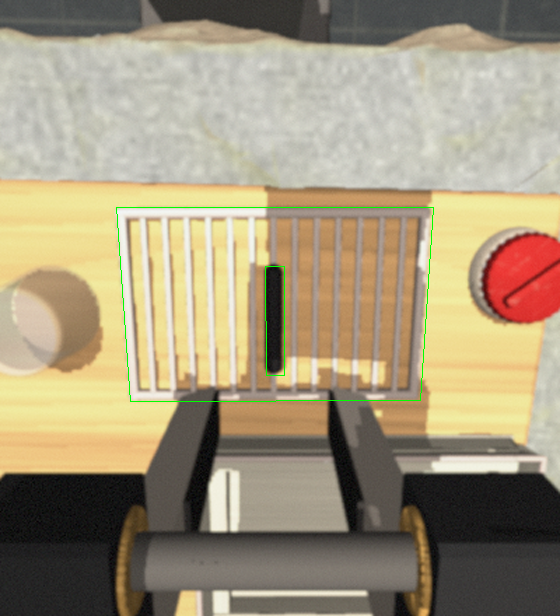

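Call:
drive_tool(targets=[[0.6,0.04,0,0.001,-0.003,0,0],[0.6,0.04,0,0,0,0,0],[0.6,0.035,0,0,0,0,0],[0.6,0.025,0,0,0,0,0],[0.6,0.01,0,0,0,0,0],[0.6,0,0,0,0,0,0],[0.6,0,0,0,0,0,0],[0.6,0.003,0,0,0,0,0],[0.6,0,0,0,0,0,0],[0.6,0,0,0,0,0,0]], force=30)

```text
time: 41.75
tcp_pos: [0.4567, 0.0826, 0.0356]
ee_rot: [-0.037, 1.57, -0.006]
contact_force: [-0.4, 0.3, 0.5]
finger_gap: 0.399
```

```bash
python3 - <<'E'
from ov import *
s=pose();goto([.4551,.0825,.0283],.0282,s)
E
```

```text
t 41.75 tcp [0.4567 0.0826 0.0356] yaw 0.0311 xaxis [ 0.0013 -0.     -1.    ] gap 37.5 F [-0.4  0.3  0.5]
shift(tool now) [ 0.0073 -0.     -0.0016] shift(after turn) [ 0.0073 -0.     -0.0016] rot [0.0029 0.0013 0.    ]
```

Call:
drive_tool(targets=[[0.6,0.004,0,-0.0015,0.003,0,0],[0.6,0.003,0,0,0,0,0],[0.6,0,0,0,0,0,0],[0.6,0,0,0,0,0,0],[0.7,0,0,0,0,0,0],[0.8,0,0,0,0,0,0],[0.9,0,0,0,0,0,0],[1,0,0,0,0,0,0],[1,0,0,0,0,0,0],[1,0,0,0,0,0,0]])

```text
time: 42.75
tcp_pos: [0.4545, 0.0825, 0.0278]
ee_rot: [-3.106, 1.57, -3.078]
contact_force: [0.2, -0.3, 0.4]
finger_gap: 0.117
```

Call:
drive_tool(targets=[[1,0,0,0,0,0,0],[1,0,0,0,0,0,0]])

```text
time: 42.95
tcp_pos: [0.4545, 0.0825, 0.0278]
ee_rot: [-3.108, 1.57, -3.08]
contact_force: [-0.6, 0.2, 0.0]
finger_gap: 0.116
```

```bash
python3 - <<'E'
from ov import *
s=pose();goto([.6211,.1472,.0543],.0282,s)
E
```

```text
t 42.95 tcp [0.4545 0.0825 0.0278] yaw 0.0282 xaxis [-3.e-04 -0.e+00 -1.e+00] gap 10.9 F [-0.6  0.2  0. ]
shift(tool now) [-0.0266  0.06    0.1684] shift(after turn) [-0.0265  0.06    0.1684] rot [ 0.     -0.0003  0.    ]
```

Call:
drive_tool(targets=[[1,-0.01,0,0,0,0,0],[1,-0.02,0,0,0,0,0],[1,-0.03,0,0,0,0,0],[1,-0.04,0,0,0,0,0],[1,-0.03,0,0,0,0,0],[1,0,0.01,0.028,0,0,0],[1,0,0.01,0.028,0,0,0],[1,0,0.01,0.028,0,0,0],[1,0,0.01,0.028,0,0,0],[1,0,0.01,0.028,0,0,0]])

```text
time: 43.95
tcp_pos: [0.5933, 0.1369, 0.1575]
ee_rot: [-3.099, 1.569, -3.071]
contact_force: [-0.7, -0.7, -2.2]
finger_gap: 0.114
```

Call:
drive_tool(targets=[[1,0,0.01,0.028,0,0,0],[1,0,0,0,0,0,0],[1,0,0,0,0,0,0],[1,0,0,0,0,0,0],[1,0.03,0,0,0,0,0],[1,0.025,0,0,0,0,0],[1,0,0,0,0,0,0],[1,0,0,0,0,0,0],[1,0,0,0,0,0,0]])

```text
time: 44.85
tcp_pos: [0.6218, 0.1472, 0.1048]
ee_rot: [0.065, 1.568, 0.093]
contact_force: [0.9, -0.6, -2.2]
finger_gap: 0.116
```

```bash
python3 - <<'E'
from ov import *
s=pose();goto([.6208,.1472,.0543],.0282,s)
s,im,C=snap('wrist','w21.png');cv2.imwrite('pics/w21c.png',cv2.resize(im[40:420,100:540],None,fx=1.5,fy=1.5))
E
```

```text
t 44.85 tcp [0.6218 0.1472 0.1048] yaw 0.028 xaxis [ 2.7e-03  3.0e-04 -1.0e+00] gap 10.9 F [ 0.9 -0.6 -2.2]
shift(tool now) [ 0.0505  0.     -0.0011] shift(after turn) [ 0.0505  0.     -0.001 ] rot [-0.0002  0.0028 -0.0002]
```

View pics/w21c.png

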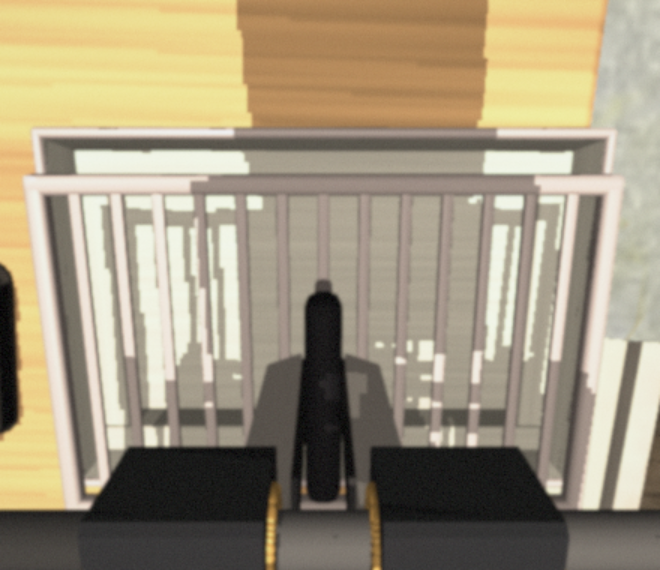

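Call:
drive_tool(targets=[[1,0.015,0,0,0,0,0],[1,0.012,0,0,0,0,0],[1,0,0,0,0,0,0],[1,0,0,0,0,0,0],[1,0,0,0,0,0,0]])

```text
time: 45.4
tcp_pos: [0.6208, 0.1473, 0.0757]
ee_rot: [-3.133, 1.57, -3.105]
contact_force: [0.5, -0.2, -2.5]
finger_gap: 0.112
```

```bash
python3 - <<'E'
from ov import *
s=pose();goto([.6208,.1472,.0543],.0282,s)
E
```

```text
t 45.4 tcp [0.6208 0.1473 0.0757] yaw 0.0283 xaxis [-4.e-04 -0.e+00 -1.e+00] gap 10.5 F [ 0.5 -0.2 -2.5]
shift(tool now) [ 0.0214 -0.0001 -0.    ] shift(after turn) [ 0.0214 -0.0001 -0.    ] rot [ 0.0001 -0.0004  0.    ]
```

Call:
drive_tool(targets=[[1,0.005,0,0,0,0,0],[1,0.004,0,0,0,0,0],[1,0.003,0,0,0,0,0],[1,0.003,0,0,0,0,0],[1,0,0,0,0,0,0],[1,0,0,0,0,0,0]])

```text
time: 46.0
tcp_pos: [0.6206, 0.1472, 0.0605]
ee_rot: [-3.114, 1.57, -3.086]
contact_force: [-0.6, 0.2, -1.7]
finger_gap: 0.113
```

Call:
drive_tool(targets=[[1,0.003,0,0,0,0,0],[1,0.002,0,0,0,0,0],[1,0,0,0,0,0,0],[1,0,0,0,0,0,0]])

```text
time: 46.4
tcp_pos: [0.6205, 0.1472, 0.0555]
ee_rot: [3.128, 1.57, -3.127]
contact_force: [0.6, 0.5, -2.5]
finger_gap: 0.116
```

Call:
drive_tool(targets=[[1,0.0015,0,0,0,0,0],[1,0,0,0,0,0,0],[1,0,0,0,0,0,0]])

```text
time: 46.7
tcp_pos: [0.6206, 0.1472, 0.0541]
ee_rot: [-3.115, 1.57, -3.087]
contact_force: [0.6, -0.1, -1.5]
finger_gap: 0.113
```

Call:
drive_tool(targets=[[1,0.0015,0,0,0,0,0],[1,0,0,0,0,0,0],[1,0,0,0,0,0,0]])

```text
time: 47.0
tcp_pos: [0.6209, 0.1472, 0.0539]
ee_rot: [-0.368, 1.571, -0.34]
contact_force: [-3.3, -1.1, 6.6]
finger_gap: 0.112
```

Call:
drive_tool(targets=[[0.9,-0.0005,0,0,0,0,0],[0.8,0,0,0,0,0,0],[0.7,0,0,0,0,0,0],[0.6,-0.005,0,0,0,0,0],[0.4,-0.03,0,0,0,0,0],[0.2,-0.05,0,0,0,0,0],[0.15,-0.05,0,0,0,0,0],[0.15,-0.01,0,0,0.145,0,0],[0.15,0,0,0,0.145,0,0],[0.15,0,0,0,0.145,0,0]], force=15)

```text
time: 48.0
tcp_pos: [0.6216, 0.1473, 0.1998]
ee_rot: [0.541, 1.568, 0.128]
contact_force: [0.7, -0.1, -0.1]
finger_gap: 0.834
```

Call:
drive_tool(targets=[[0.15,0,0,0,0.145,0,0],[0.15,0,0,0,0.145,0,0],[0.15,0,0,0,0.145,0,0],[0.15,0,0,0,0.145,0,0],[0.15,0,0,0,0.145,0,0],[0.15,0,0,0,0.145,0,0],[0.15,0,0,0,0.145,0,0],[0.15,0,0,0,0.149,0,0],[0.15,0,0,0,0,0,0],[0.15,0,0,0,0,0,0]])

```text
time: 49.0
tcp_pos: [0.6208, 0.1472, 0.1982]
ee_rot: [-1.678, 1.571, 3.037]
contact_force: [-1.1, -0.8, 0.3]
finger_gap: 0.851
```

```bash
python3 - <<'E'
from ov import *
s=pose();goto([.461,-.065,.14],-np.pi/2,s)
s,im,C=snap('wrist','w22.png')
draw(im,C,[(rect(.6217,.1463,.07,.156,.226,.0265),(0,255,0)),(rect(.6217,.1463,.06,.13,.2,.0265),(0,0,255)),(rect(.6214,.1472,.1,.066,.011,.0265),(255,0,0))],(120,0,520,440),1.4,'w22o.png')
E
```

```text
t 49.0 tcp [0.6208 0.1472 0.1982] yaw -1.5677 xaxis [-3.e-04  0.e+00 -1.e+00] gap 80.0 F [-1.1 -0.8  0.3]
shift(tool now) [ 0.0583 -0.1605  0.2117] shift(after turn) [ 0.0582 -0.1598  0.2122] rot [ 0.0031 -0.      0.0003]
```

View pics/w22o.png

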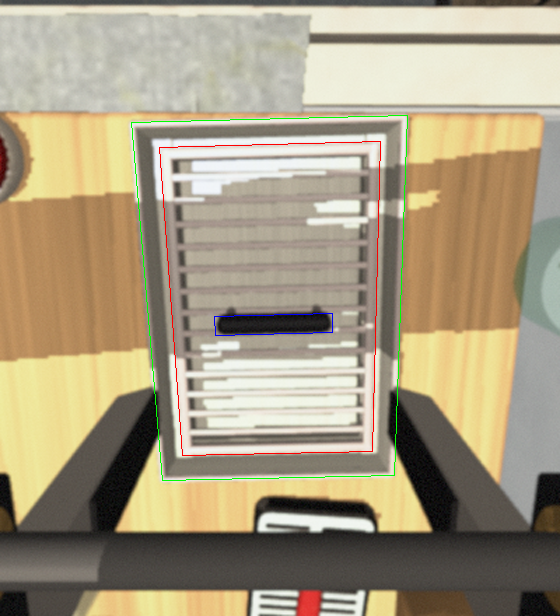

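Call:
drive_tool(targets=[[0.15,0,-0.0267,0.0353,0.003,0,0],[0.15,0,-0.0267,0.0353,0,0,0],[0.15,0,-0.0267,0.0353,0,0,0],[0.15,0,-0.0267,0.0353,0,0,0],[0.15,0,-0.0267,0.0353,0,0,0],[0.15,0,-0.0267,0.0353,0,0,0],[0.15,0.03,0,0,0,0,0],[0.15,0.03,0,0,0,0,0],[0.15,0,0,0,0,0,0],[0.15,0,0,0,0,0,0]])

```text
time: 50.05
tcp_pos: [0.4598, -0.0641, 0.1384]
ee_rot: [-1.779, 1.569, 2.931]
contact_force: [0.3, -0.1, -0.4]
finger_gap: 0.849
```

```bash
python3 - <<'E'
from ov import *
s=pose();goto([.4614,-.0649,.0165],-np.pi/2,s)
s,im,C=snap('wrist','w23.png')
draw(im,C,[(circ(.4612,-.065,.089,.025),(255,0,255)),(circ(.4612,-.065,.026,.031),(0,255,0)),(circ(.46,-.145,.1,.022),(0,0,255))],(120,80,520,480),1.4,'w23o.png')
E
```

```text
t 50.05 tcp [ 0.4598 -0.0641  0.1384] yaw -1.5727 xaxis [-1.3e-03  3.0e-04 -1.0e+00] gap 79.8 F [ 0.3 -0.1 -0.4]
shift(tool now) [0.1219 0.0018 0.0009] shift(after turn) [0.1219 0.0016 0.0008] rot [-0.0019 -0.0003  0.0013]
```

View pics/w23o.png

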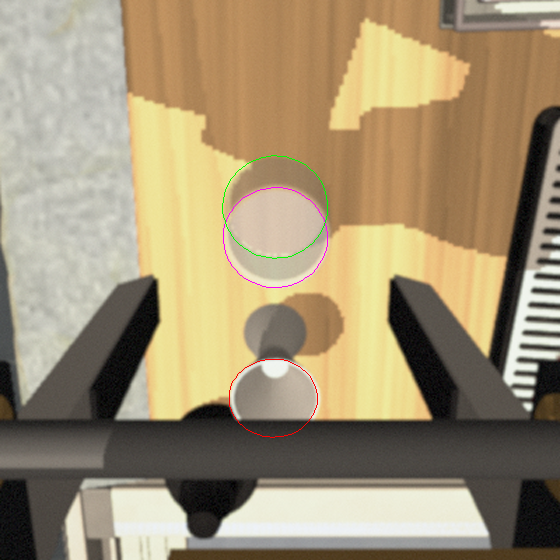

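Call:
drive_tool(targets=[[0.15,0.03,0.001,0.001,-0.002,0,0],[0.15,0.04,0,0,0,0,0],[0.15,0.03,0,0,0,0,0],[0.15,0.01,0,0,0,0,0],[0.15,0,0,0,0,0,0],[0.15,0,0,0,0,0,0],[0.15,0.006,0,0,0,0,0],[0.15,0,0,0,0,0,0],[0.15,0,0,0,0,0,0]])

```text
time: 51.0
tcp_pos: [0.4615, -0.0653, 0.0229]
ee_rot: [1.049, 1.57, -0.523]
contact_force: [0.2, -0.7, -0.3]
finger_gap: 0.849
```

```bash
python3 - <<'E'
from ov import *
s=pose();goto([.4614,-.0649,.0165],-np.pi/2,s)
E
```

```text
t 51.0 tcp [ 0.4615 -0.0653  0.0229] yaw -1.5718 xaxis [ 7.e-04 -4.e-04 -1.e+00] gap 79.8 F [ 0.2 -0.7 -0.3]
shift(tool now) [ 0.0064 -0.0001 -0.0005] shift(after turn) [ 0.0064 -0.0001 -0.0004] rot [-0.001   0.0004 -0.0007]
```

Call:
drive_tool(targets=[[0.15,0.003,0,-0.0005,0,0,0],[0.15,0.002,0,0,0,0,0],[0.15,0,0,0,0,0,0],[0.25,0,0,0,0,0,0],[0.35,0,0,0,0,0,0],[0.45,0,0,0,0,0,0],[0.45,0,0,0,0,0,0],[0.45,0,0,0,0,0,0],[0.45,0,0,0,0,0,0],[0.45,0,0,0,0,0,0]])

```text
time: 52.0
tcp_pos: [0.461, -0.0647, 0.0173]
ee_rot: [-1.49, 1.57, -3.061]
contact_force: [0.2, 0.8, -0.0]
finger_gap: 0.618
```

```bash
python3 - <<'E'
from ov import *
s=pose();goto([.6347,.0863,.0506],-np.pi/2,s)
E
```

```text
t 52.0 tcp [ 0.461  -0.0647  0.0173] yaw -1.5718 xaxis [-4.e-04 -0.e+00 -1.e+00] gap 58.1 F [ 0.2  0.8 -0. ]
shift(tool now) [-0.0334  0.1736 -0.1512] shift(after turn) [-0.0333  0.1737 -0.151 ] rot [-0.001   0.      0.0004]
```

Call:
drive_tool(targets=[[0.45,-0.01,0,0,0,0,0],[0.45,-0.03,0,0,0,0,0],[0.45,-0.04,0,0,0,0,0],[0.45,-0.04,0,0,0,0,0],[0.45,0,0.029,-0.0252,0,0,0],[0.45,0,0.029,-0.0252,0,0,0],[0.45,0,0.029,-0.0252,0,0,0],[0.45,0,0.029,-0.0252,0,0,0],[0.45,0,0.029,-0.0252,0,0,0],[0.45,0,0.029,-0.0252,0,0,0]])

```text
time: 53.0
tcp_pos: [0.6359, 0.0876, 0.1376]
ee_rot: [-1.358, 1.57, -2.929]
contact_force: [0.7, -0.3, -0.8]
finger_gap: 0.615
```

Call:
drive_tool(targets=[[0.45,0,0,0,0,0,0],[0.45,0,0,0,0,0,0],[0.45,0.03,0,0,0,0,0],[0.45,0.03,0,0,0,0,0],[0.45,0.01,0,0,0,0,0],[0.45,0,0,0,0,0,0],[0.45,0,0,0,0,0,0],[0.45,0,0,0,0,0,0]])

```text
time: 53.8
tcp_pos: [0.6367, 0.086, 0.0695]
ee_rot: [1.556, 1.567, -0.017]
contact_force: [-0.1, 0.2, -0.6]
finger_gap: 0.618
```

```bash
python3 - <<'E'
from ov import *
s=pose();goto([.6347,.0863,.0513],-np.pi/2,s)
E
```

```text
t 53.8 tcp [0.6367 0.086  0.0695] yaw -1.5722 xaxis [ 3.3e-03 -1.0e-04 -1.0e+00] gap 58.1 F [-0.1  0.2 -0.6]
shift(tool now) [ 0.0182 -0.002  -0.0003] shift(after turn) [ 0.0182 -0.002  -0.0003] rot [-0.0014  0.0001 -0.0033]
```

Call:
drive_tool(targets=[[0.45,0.005,0,0,0,0,0],[0.45,0.004,0,0,0,0,0],[0.45,0.003,0,0,0,0,0],[0.45,0,0,0,0,0,0],[0.45,0,0,0,0,0,0],[0.45,0,0,0,0,0,0]])

```text
time: 54.4
tcp_pos: [0.6352, 0.0864, 0.0552]
ee_rot: [-1.483, 1.57, -3.054]
contact_force: [-0.2, 0.4, -0.2]
finger_gap: 0.618
```

```bash
python3 - <<'E'
from ov import *
s=pose();goto([.6347,.0863,.0513],-np.pi/2,s)
E
```

```text
t 54.4 tcp [0.6352 0.0864 0.0552] yaw -1.5717 xaxis [-3.e-04 -0.e+00 -1.e+00] gap 58.0 F [-0.2  0.4 -0.2]
shift(tool now) [ 0.0039 -0.0005  0.0001] shift(after turn) [ 0.0039 -0.0005  0.0001] rot [-0.0009  0.      0.0003]
```

Call:
drive_tool(targets=[[0.45,0.002,-0.0005,0,0,0,0],[0.45,0,0,0,0,0,0],[0.45,0.001,0,0,0,0,0],[0.45,0,0,0,0,0,0],[0.45,0,0,0,0,0,0]])

```text
time: 54.9
tcp_pos: [0.6345, 0.0863, 0.0521]
ee_rot: [-1.544, 1.57, -3.116]
contact_force: [-0.4, 0.5, -1.4]
finger_gap: 0.616
```

Call:
drive_tool(targets=[[0.45,0.0015,0,0,0,0,0],[0.45,0,0,0,0,0,0],[0.45,0,0,0,0,0,0]])

```text
time: 55.2
tcp_pos: [0.6349, 0.0863, 0.0512]
ee_rot: [1.504, 1.571, -0.068]
contact_force: [-0.1, -0.0, 2.9]
finger_gap: 0.62
```

Call:
drive_tool(targets=[[0.35,0,0,0,0,0,0],[0.25,0,0,0,0,0,0],[0.15,0,0,0,0,0,0],[0.15,-0.005,0,0,0,0,0],[0.15,-0.02,0,0,0,0,0],[0.15,-0.03,0,0,0,0,0],[0.15,-0.05,0,0,0,0,0],[0.15,-0.04,0,0,0,0,0],[0.15,0,0,0,0,0,0],[0.15,0,0,0,0,0,0]])

```text
time: 56.2
tcp_pos: [0.6356, 0.0864, 0.1975]
ee_rot: [1.566, 1.568, -0.006]
contact_force: [-0.3, -0.7, -0.7]
finger_gap: 0.85
```

```bash
python3 - <<'E'
from ov import *
s=pose();goto([.4603,-.1452,.14],-np.pi/2,s)
s,im,C=snap('wrist','w24.png')
draw(im,C,[(circ(.6345,.0864,.123,.025),(255,0,255)),(circ(.6345,.0864,.06,.031),(0,200,0))],(120,80,520,480),1.4,'w24o.png')
E
```

```text
t 56.2 tcp [0.6356 0.0864 0.1975] yaw -1.5718 xaxis [ 0.003 -0.    -1.   ] gap 79.9 F [-0.3 -0.7 -0.7]
shift(tool now) [ 0.057  -0.1753  0.2318] shift(after turn) [ 0.0575 -0.1753  0.2316] rot [-0.001  0.    -0.003]
```

View pics/w24o.png

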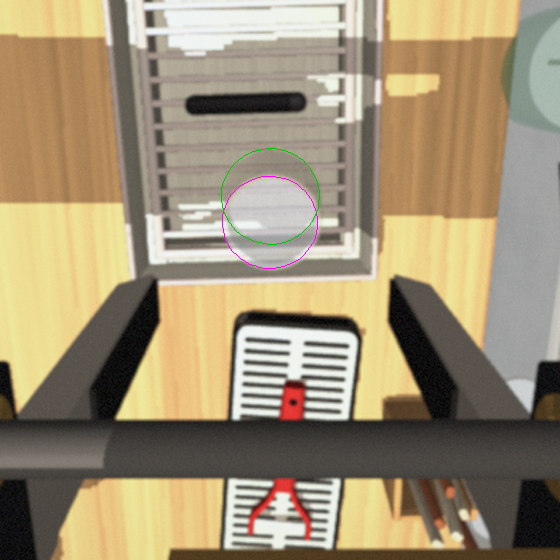

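Glass is back upright on its spot (magenta/green overlay agrees). Now the jigger.

Call:
drive_tool(targets=[[0.2,0,-0.025,0.0331,0,0,0],[0.2,0,-0.025,0.0331,0,0,0],[0.2,0,-0.025,0.0331,0,0,0],[0.2,0,-0.025,0.0331,0,0,0],[0.2,0,-0.025,0.0331,0,0,0],[0.2,0,-0.025,0.0331,0,0,0],[0.2,0,-0.025,0.0331,0,0,0],[0.2,0.03,0,0,0,0,0],[0.2,0.03,0,0,0,0,0],[0.2,0,0,0,0,0,0]])

```text
time: 57.25
tcp_pos: [0.4537, -0.1428, 0.1294]
ee_rot: [-2.039, 1.556, 2.672]
contact_force: [-0.4, 0.2, -0.0]
finger_gap: 0.801
```

Call:
drive_tool(targets=[[0.2,0,0,0,0,0,0],[0.2,0,0,0,0,0,0]])

```text
time: 57.45
tcp_pos: [0.4601, -0.1452, 0.1365]
ee_rot: [0.636, 1.57, -0.936]
contact_force: [-0.6, -0.1, 0.7]
finger_gap: 0.802
```

```bash
python3 - <<'E'
from ov import *
s=pose();goto([.4603,-.1452,.0265],-np.pi/2,s)
E
```

```text
t 57.45 tcp [ 0.4601 -0.1452  0.1365] yaw -1.5712 xaxis [ 3.e-04 -4.e-04 -1.e+00] gap 75.4 F [-0.6 -0.1  0.7]
shift(tool now) [ 1.1e-01  2.0e-04 -1.0e-04] shift(after turn) [ 0.11    0.0002 -0.    ] rot [-0.0004  0.0004 -0.0003]
```

Call:
drive_tool(targets=[[0.2,0.03,0,0,0,0,0],[0.2,0.04,0,0,0,0,0],[0.2,0.025,0,0,0,0,0],[0.2,0.009,0,0,0,0,0],[0.2,0,0,0,0,0,0],[0.2,0,0,0,0,0,0],[0.2,0.003,0,0,0,0,0],[0.2,0,0,0,0,0,0],[0.2,0,0,0,0,0,0]])

```text
time: 58.35
tcp_pos: [0.4599, -0.1455, 0.0295]
ee_rot: [0.882, 1.57, -0.69]
contact_force: [0.3, 0.1, -0.8]
finger_gap: 0.803
```

```bash
python3 - <<'E'
from ov import *
s=pose();goto([.4603,-.1452,.0265],-np.pi/2,s)
E
```

```text
t 58.35 tcp [ 0.4599 -0.1455  0.0295] yaw -1.5718 xaxis [ 8.e-04 -7.e-04 -1.e+00] gap 75.5 F [ 0.3  0.1 -0.8]
shift(tool now) [ 0.003   0.0004 -0.0003] shift(after turn) [ 0.003   0.0004 -0.0003] rot [-0.001   0.0007 -0.0008]
```

Call:
drive_tool(targets=[[0.2,0.002,0,0,0,0,0],[0.3,0,0,0,0,0,0],[0.4,0,0,0,0,0,0],[0.5,0,0,0,0,0,0],[0.6,0,0,0,0,0,0],[0.65,0,0,0,0,0,0],[0.65,0,0,0,0,0,0],[0.65,0,0,0,0,0,0],[0.65,0,0,0,0,0,0]])

```text
time: 59.25
tcp_pos: [0.4594, -0.1452, 0.0267]
ee_rot: [-1.415, 1.57, -2.986]
contact_force: [0.5, -0.7, 0.1]
finger_gap: 0.465
```

```bash
python3 - <<'E'
from ov import *
s=pose();goto([.6295,.2075,.0602],-np.pi/2,s)
E
```

```text
t 59.25 tcp [ 0.4594 -0.1452  0.0267] yaw -1.5718 xaxis [-3.e-04 -0.e+00 -1.e+00] gap 43.7 F [ 0.5 -0.7  0.1]
shift(tool now) [-0.0335  0.1697 -0.3529] shift(after turn) [-0.0335  0.1701 -0.3527] rot [-0.001   0.      0.0003]
```

Call:
drive_tool(targets=[[0.65,-0.01,0,0,0,0,0],[0.65,-0.03,0,0,0,0,0],[0.65,-0.05,0,0,0,0,0],[0.65,-0.04,0,0,0,0,0],[0.65,0,0.0189,-0.0392,0,0,0],[0.65,0,0.0189,-0.0392,0,0,0],[0.65,0,0.0189,-0.0392,0,0,0],[0.65,0,0.0189,-0.0392,0,0,0],[0.65,0,0.0189,-0.0392,0,0,0],[0.65,0,0.0189,-0.0392,0,0,0]])

```text
time: 60.25
tcp_pos: [0.5732, 0.0916, 0.1571]
ee_rot: [-1.208, 1.57, -2.78]
contact_force: [0.9, 0.1, -0.7]
finger_gap: 0.46
```

Call:
drive_tool(targets=[[0.65,0,0.0189,-0.0392,0,0,0],[0.65,0,0.0189,-0.0392,0,0,0],[0.65,0,0.0189,-0.0392,0,0,0],[0.65,0,0,0,0,0,0],[0.65,0,0,0,0,0,0],[0.65,0.03,0,0,0,0,0],[0.65,0.035,0,0,0,0,0],[0.65,0.015,0,0,0,0,0],[0.65,0,0,0,0,0,0],[0.65,0,0,0,0,0,0]])

```text
time: 61.25
tcp_pos: [0.6303, 0.2068, 0.0777]
ee_rot: [1.716, 1.57, 0.143]
contact_force: [0.2, 0.2, -1.0]
finger_gap: 0.464
```

```bash
python3 - <<'E'
from ov import *
s=pose();goto([.6294,.2079,.0607],-np.pi/2,s)
E
```

```text
t 61.25 tcp [0.6303 0.2068 0.0777] yaw -1.5728 xaxis [ 4.e-04  1.e-04 -1.e+00] gap 43.6 F [ 0.2  0.2 -1. ]
shift(tool now) [ 0.017  -0.0009 -0.0011] shift(after turn) [ 0.017  -0.0009 -0.0011] rot [-0.002  -0.0001 -0.0004]
```

Call:
drive_tool(targets=[[0.65,0.005,0,-0.001,0,0,0],[0.65,0.004,0,0,0,0,0],[0.65,0.003,0,0,0,0,0],[0.65,0,0,0,0,0,0],[0.65,0,0,0,0,0,0],[0.65,0,0,0,0,0,0]])

```text
time: 61.85
tcp_pos: [0.6299, 0.2085, 0.0648]
ee_rot: [-1.66, 1.571, 3.052]
contact_force: [0.3, 0.6, -1.3]
finger_gap: 0.464
```

```bash
python3 - <<'E'
from ov import *
s=pose();goto([.6294,.2079,.0607],-np.pi/2,s)
E
```

```text
t 61.85 tcp [0.6299 0.2085 0.0648] yaw -1.5717 xaxis [-2.e-04  0.e+00 -1.e+00] gap 43.6 F [ 0.3  0.6 -1.3]
shift(tool now) [ 0.0041 -0.0005  0.0006] shift(after turn) [ 0.0041 -0.0005  0.0006] rot [-0.0009 -0.      0.0002]
```

Call:
drive_tool(targets=[[0.65,0.002,-0.0003,0.0006,0,0,0],[0.65,0,0,0,0,0,0],[0.65,0.0015,0,0,0,0,0],[0.65,0,0,0,0,0,0],[0.65,0,0,0,0,0,0]])

```text
time: 62.35
tcp_pos: [0.6294, 0.2078, 0.061]
ee_rot: [-1.555, 1.57, -3.127]
contact_force: [-0.6, -1.0, -1.0]
finger_gap: 0.465
```

Call:
drive_tool(targets=[[0.65,0.001,0,0,0,0,0],[0.65,0,0,0,0,0,0],[0.65,0,0,0,0,0,0]])

```text
time: 62.65
tcp_pos: [0.6297, 0.208, 0.0607]
ee_rot: [2.701, 1.571, 1.129]
contact_force: [-0.5, 0.8, 2.5]
finger_gap: 0.463
```

Call:
drive_tool(targets=[[0.5,0,0,0,0,0,0],[0.4,0,0,0,0,0,0],[0.25,0,0,0,0,0,0],[0.2,-0.005,0,0,0,0,0],[0.2,-0.02,0,0,0,0,0],[0.2,-0.03,0,0,0,0,0],[0.2,-0.05,0,0,0,0,0],[0.2,-0.05,0,0,0,0,0],[0,-0.03,0,0.04,0,0,0],[0,-0.034,-0.015,0.045,0,0,0]])

```text
time: 63.65
tcp_pos: [0.6179, 0.129, 0.2771]
ee_rot: [1.507, 1.567, -0.062]
contact_force: [0.5, -0.4, -0.5]
finger_gap: 0.93
```

Call:
drive_tool(targets=[[0,0,0,0.003,0,0,0],[0,0,0,0,0,0,0],[0,0,0,0,0,0,0],[0,0,0,0,0,0,0]])

```text
time: 64.05
tcp_pos: [0.6157, 0.1274, 0.2719]
ee_rot: [-1.606, 1.566, 3.107]
contact_force: [-0.4, 0.2, -0.2]
finger_gap: 0.999
```

```bash
python3 - <<'E'
from ov import *
s,im,C=snap('wrist','w25.png');pose()
s2=dict(s);s2['tcp_pos']=np.array([.6146,.1192,.2806]);s2['ee_rot']=np.array([-.079,1.57,-1.65]);C2=cam('wrist',s2)
i2=cv2.imread('pics/w2.png')
it=[(rect(.6217,.1463,.07,.156,.226,.0265),(0,255,0)),(circ(.63,.207,.134,.022),(0,0,255)),(circ(.6345,.0864,.123,.025),(255,0,255)),(rect(.6214,.1472,.1,.066,.011,.0265),(255,0,0))]
draw(i2,C2,it,(230,60,410,300),2.1,'x.png');draw(im,C,it,(230,60,410,300),2.1,'y.png')
cv2.imwrite('pics/xy.png',np.hstack([cv2.imread('pics/x.png'),cv2.imread('pics/y.png')]))
snap('side','s25.png');cv2.imwrite('pics/s25c.png',cv2.resize(cv2.imread('pics/s25.png')[130:400,180:480],None,fx=2.2,fy=2.2))
snap('top','t25.png')
E
```

```text
t 64.1 tcp [0.6158 0.1275 0.272 ] yaw -1.5702 xaxis [-0.0042  0.     -1.    ] gap 94.2 F [1.2 0.5 0.1]
```

View pics/xy.png

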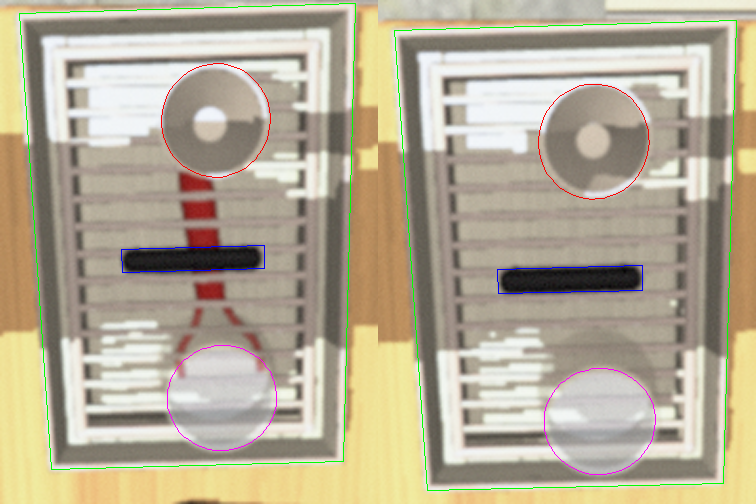

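View pics/s25c.png

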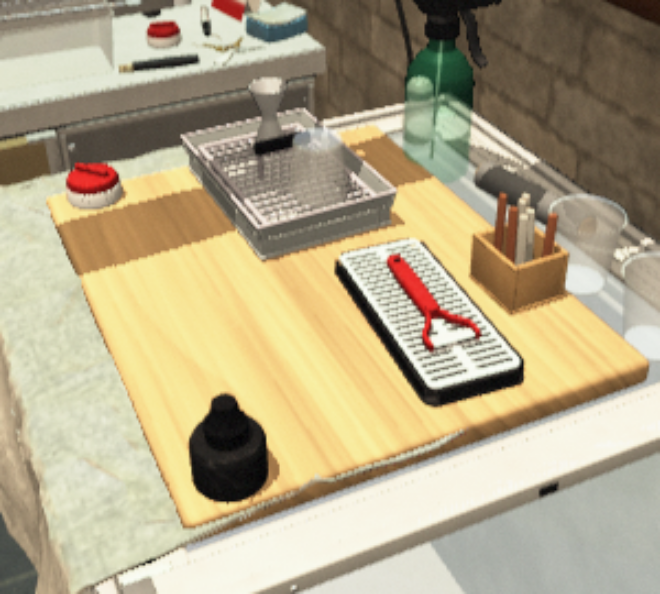

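View pics/t25.png

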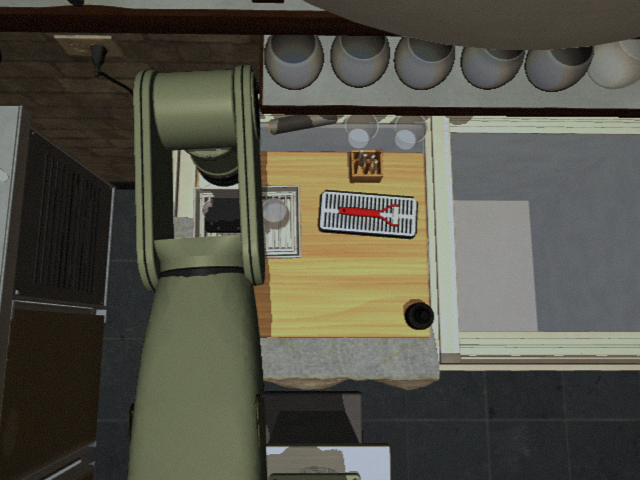

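```bash
python3 - <<'E'
from h import *
pose(); print(hand_in())
E
```

```text
t 64.2 tcp [0.6161 0.1273 0.2727] yaw -1.5704 xaxis [-0.0031 -0.     -1.    ] gap 93.9 F [ 0.1 -0.9 -0.6]
the job is handed in; nothing more can be done
None
```

The job is done in the order asked and handed in at about 64 s of the 136 s allowed; the hand-in reports no verdict. I stood the glass and jigger upright on the board and set the rack beside the pan. I laid the peeler on the drip tray, dropped the rack back into the pan, and stood the glass and jigger back on their spots.

**Last checks**
- **Glass and jigger:** both stand upright. Outlines fitted to a picture taken before anything moved still match the final picture to about 1–2 mm.
- **Rack:** it is home and flat. Its grip bar matches its original outline, and it came to rest at the expected height.
- **Peeler:** it lies along the tray about 2 mm from the tray's centre and about 2° off its long axis. These were measured just after I placed it.
- **Other things:** the sugar box, flask, timer and tray look undisturbed in the final side view. I did not measure them again. All forces I read stayed below 10 N.

**What disagreed with the description**
- **Fingertips:** pictures put the real fingertips about 36 mm further back than stated (about 25 mm behind the TCP). My first grip on the glass therefore closed only near its top, where the gap read 53 mm. I let go, went lower and took it again, and allowed for this offset from then on.
- **Glass width:** the gripper read 58 mm at grip height, not 62 mm. The glass looks tapered in the pictures.

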